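Clear the mitre saw and hold its head down for locking

TASK

Put the mitre saw away for the day: pick up the bench brush and sweep the four wooden offcuts along the saw's left wing, off its end into the grey tray tucked under it, then set the brush down on the bench. Only when the saw is clear, take the head by its hand grip, ease it down without slamming until it is fully down on its stop, and finish while still holding it there against its spring, so that a mate can push in the transport pin. Move the offcuts with the brush, not with the fingers, and leave the other things on the bench where they are.

Things in the scene. Friction and masses are not known exactly. Their poses are not given: they have to be found in the camera images.
- saw: mitre saw, fixed to the bench. Origin: on the bench under the middle of its table, on the blade line; x points from its front (hand grip) to its back (fence, pivot), y to its left wing. Turned by up to 0.14 rad. The flat table top is 65 above the bench, 600 wide (y = -300 to 300) and runs from x = -90 to the fence at x = 100; the fence is 48 high to y = 175, 26 high to y = 260
- wing_end (a point): middle of the outer edge of the saw's left wing, on the table top, at x = 0, y = 300 of the saw. The outer 80 of the wing overhang as a plate 18 thick, 47 above the bench. Above the left wing there is free air from y = 70 outwards; the blade guard (52 thick, about y = 0) and, at its front, the hand grip with its arms (y up to 65) stand inside that, and the motor on the other side
- saw_head: the saw's head (guard, blade, motor, hand grip). It swings 0.36 rad between fully up, where its return spring keeps it, and fully down on its stop. At the hand grip the spring pushes back with about 6 N at the top, growing to about 14 N at the bottom (give or take 2 N); let go, it springs back up. Origin: the blade's axle; axes like the saw's while the head is up
- saw_handle (a point): middle of the hand grip: a level black rubber bar, 30 in diameter, 110 long, along the saw's y axis, carried at its ends by arms that run back to the guard; 50 is free behind it. It swings in an arc about the head's pivot axis (along the saw's y, 220 behind the saw's origin, 150 above the bench): head up it is 108 in front of the origin and 343 above the bench, head down 155 and 215
- brush: bench brush standing on its bristles: a beech block 150 long (its x), 40 wide (its y), 25 high (from 50 to 75 above its underside) over stiff dark bristles 146 x 32 x 50 high; a round handle (22 thick, axis 63 to 74 above the underside) runs from the block to -x, to 210 from the middle. 130 to 210 g. Origin: underside of the bristles, below the middle of the block
- tray: grey open scrap tray, 220 (its x) x 170 (its y), 40 high, walls and floor 4 thick, loose on the bench, one long edge tucked 13 to 27 under the end of the saw's left wing. Origin: centre of its underside; its axes run nearly like the saw's
- offcut_1: loose wooden offcut lying on the saw's left wing, 44 x 32 trapezium, 24 thick, about 22 g; origin: its middle
- offcut_2: loose wooden offcut lying on the saw's left wing, 40 x 34 with one slanted end, 24 thick, about 22 g; origin: its middle
- offcut_3: loose wooden offcut lying on the saw's left wing, 48 x 28 trapezium, 24 thick, about 22 g; origin: its middle
- offcut_4: loose wooden offcut lying on the saw's left wing, 36 x 36 with one slanted end, 24 thick, about 22 g; origin: its middle
- rail: a loose curved chair-rail blank of pale wood, 42 wide, 26 high, about 300 long, lying at the left of the bench; origin: middle of its underside. Bystander
- glue: a white glue bottle with a red cap, 58 across, 170 high; origin: centre of its underside. Bystander
- tape_measure: a grey and black tape measure, 66 x 32 x 60 high; origin: centre of its underside. Bystander
- sander: a small blue-grey palm sander standing on its pad, 110 x 90, 138 high; origin: centre of its underside. Bystander
- square: a try square with a dark wooden stock (22 x 115 x 20) and a 190 long steel blade; origin: under the middle of the stock. Bystander

How it is judged:
On the way, in this order (a step that is already met when the one before it is completed fails the run):
1. the brush is picked up (height (world z) of brush above 0.04 m and contact force between the fingers and brush above 1 N), for 0.2 s.
2. all four offcuts lie in the tray (x of offcut_1 in the frame of tray between -0.106 and 0.106 m and y of offcut_1 in the frame of tray between -0.081 and 0.081 m and z of offcut_1 in the frame of tray between 0 and 0.05 m and x of offcut_2 in the frame of tray between -0.106 and 0.106 m and y of offcut_2 in the frame of tray between -0.081 and 0.081 m and z of offcut_2 in the frame of tray between 0 and 0.05 m and x of offcut_3 in the frame of tray between -0.106 and 0.106 m and y of offcut_3 in the frame of tray between -0.081 and 0.081 m and z of offcut_3 in the frame of tray between 0 and 0.05 m and x of offcut_4 in the frame of tray between -0.106 and 0.106 m and y of offcut_4 in the frame of tray between -0.081 and 0.081 m and z of offcut_4 in the frame of tray between 0 and 0.05 m and linear speed of each of offcut_1, offcut_2, offcut_3, offcut_4 below 0.03 m/s), for 0.2 s.
3. the brush is set down on the bench and let go, clear of the saw and the tray (x of offcut_1 in the frame of tray between -0.106 and 0.106 m and y of offcut_1 in the frame of tray between -0.081 and 0.081 m and z of offcut_1 in the frame of tray between 0 and 0.05 m and x of offcut_2 in the frame of tray between -0.106 and 0.106 m and y of offcut_2 in the frame of tray between -0.081 and 0.081 m and z of offcut_2 in the frame of tray between 0 and 0.05 m and x of offcut_3 in the frame of tray between -0.106 and 0.106 m and y of offcut_3 in the frame of tray between -0.081 and 0.081 m and z of offcut_3 in the frame of tray between 0 and 0.05 m and x of offcut_4 in the frame of tray between -0.106 and 0.106 m and y of offcut_4 in the frame of tray between -0.081 and 0.081 m and z of offcut_4 in the frame of tray between 0 and 0.05 m and height (world z) of brush below 0.03 m and contact force between the fingers and brush below 0.05 N and contact force between brush and saw below 0.05 N and contact force between brush and tray below 0.05 N and linear speed of brush below 0.03 m/s), for 0.2 s.
4. the saw head is held fully down by its hand grip (x of offcut_1 in the frame of tray between -0.106 and 0.106 m and y of offcut_1 in the frame of tray between -0.081 and 0.081 m and z of offcut_1 in the frame of tray between 0 and 0.05 m and x of offcut_2 in the frame of tray between -0.106 and 0.106 m and y of offcut_2 in the frame of tray between -0.081 and 0.081 m and z of offcut_2 in the frame of tray between 0 and 0.05 m and x of offcut_3 in the frame of tray between -0.106 and 0.106 m and y of offcut_3 in the frame of tray between -0.081 and 0.081 m and z of offcut_3 in the frame of tray between 0 and 0.05 m and x of offcut_4 in the frame of tray between -0.106 and 0.106 m and y of offcut_4 in the frame of tray between -0.081 and 0.081 m and z of offcut_4 in the frame of tray between 0 and 0.05 m and height (world z) of saw_handle below 0.224 m and contact force between the fingers and saw_head above 3 N), for 0.5 s.
At the end, for the whole second after the job is handed in: The gripper still holds the saw head down and still: hand grip within 9 mm of its lowest height (below 224 mm), over 3 N between fingers and head. All four offcuts rest inside the tray; the brush rests on the bench, let go, touching neither saw nor tray (all of step 4 and linear speed of each of offcut_1, offcut_2, offcut_3, offcut_4, brush below 0.03 m/s and height (world z) of brush below 0.03 m and contact force between the fingers and brush below 0.05 N and contact force between brush and saw below 0.05 N and contact force between brush and tray below 0.05 N and angular speed of saw_head below 0.05 rad/s); the arm keeps its last pose, push and grip.
It fails at once if the head is lowered (hand grip below 305 mm) while an offcut is not yet in the tray (height (world z) of saw_handle below 0.305 m and not ((x of offcut_1 in the frame of tray between -0.106 and 0.106 m and y of offcut_1 in the frame of tray between -0.081 and 0.081 m and z of offcut_1 in the frame of tray between 0 and 0.05 m) and (x of offcut_2 in the frame of tray between -0.106 and 0.106 m and y of offcut_2 in the frame of tray between -0.081 and 0.081 m and z of offcut_2 in the frame of tray between 0 and 0.05 m) and (x of offcut_3 in the frame of tray between -0.106 and 0.106 m and y of offcut_3 in the frame of tray between -0.081 and 0.081 m and z of offcut_3 in the frame of tray between 0 and 0.05 m) and (x of offcut_4 in the frame of tray between -0.106 and 0.106 m and y of offcut_4 in the frame of tray between -0.081 and 0.081 m and z of offcut_4 in the frame of tray between 0 and 0.05 m))).
It fails at once if the head is slammed (down or up faster than 1.5 rad/s) (angular speed of saw_head above 1.5 rad/s).
It fails at once if an offcut is pushed or picked with the fingers (contact force between the fingers and offcut_1 above 0.5 N or contact force between the fingers and offcut_2 above 0.5 N or contact force between the fingers and offcut_3 above 0.5 N or contact force between the fingers and offcut_4 above 0.5 N).
It fails at once if a bystander is shifted by more than 30 mm (distance of any of rail, glue, tape_measure, sander, square from where it was at the start of the episode above 0.03 m).
It also fails if it takes over 70 s, if anything falls off the work surface, if the arm or the gripper's body presses on something with over 40 N, if the wrist force passes 120 N, or if a joint passes its speed limit or range.

ROBOT

A 6-joint arm with a two-finger parallel gripper is mounted at the origin on the work surface. World frame = base frame: x ahead of the robot, y to its left, z up, the work surface at z = 0. Lengths are in m, angles in rad, forces in N, time in s.
With the tool pointing down it reaches from about 0.35 to 0.975 m from the base axis. Payload 7.1 kg.
Tool frame: the origin (TCP) lies at the very end of the fingers, on their centre line; the grasp point (between the pads) lies 19 mm behind it; z points along the fingers, y is the direction in which the jaws open and shut (so a half turn about z gives the same grasp; the last joint's range is limited). The gripper opens to 88 mm and grips with 3 to 60 N. Pads are 20 mm wide; open, the fingers measure 115 mm over their backs; the gripper's body (75 mm by 178 mm) begins 61 mm behind the grasp point.
Start: joints at [-1.16, 0.423, 1.63, -0, 1.089, -0.019], TCP at [0.26, -0.568, 0.223] pointing down, gripper open.
Joint ranges: [-3, 3], [-0.9, 2.11], [0.09, 2.58], [-1.31, 4.45], [0.11, 2.69], [-2.54, 2.54]. Speed limits (rad/s): [2.39, 2.39, 3.01, 3.14, 3.14, 3.14].

INTERFACE

Orientations are given as a unit quaternion [x, y, z, w].
In Python, from rig import monitor, cams, finish_job gives the robot as it stands.
- The arm moves only by the shell command python3 -m crank 'ROWS'. ROWS is JSON, a list of rows, each a list of 3 entries, a list of its own where there are three numbers: the closure in counts, from 0 (fully open) to 255 (shut), then the shift along the world's x, y, z in m, then the turn, a rotation vector about the world's x, y, z in degrees. A call has 1 to 5 rows; each row is the pose to reach, as a shift and turn from the pose commanded when the call began; what a row does not reach only later rows make up. A row lasts 1/10 s, in which the tool goes at most 50 mm and 8.59 degrees, less where a joint would pass 70% of its speed; a pose out of reach is approached as far as the arm can. A call with a gripper value outside its range is refused whole. The fingers move at their own pace and stop on an object; the grip force is fixed at half the most. Time passes only in rows, so rows that repeat a pose let the fingers close. It gives the time, the measured TCP pose, the force and the opening at its end, in the units of the state.
- monitor.sense(): the state, without advancing time (a new reading comes with each control period).
- cams.get_image(name): name is "scene" or "top" or "wrist"; returns a dict with "frame" (420x560x3 uint8, red, green, blue), "range_z" (420x560 float32, m along the optical axis (not along the pixel's ray), 0 where there is no reading), "K" (3x3 intrinsics, pixels), "extrinsics" (4x4, takes a point from camera to world coordinates); the wrist camera has in their place "hand_eye" (4x4, takes a point from camera to tool coordinates, whose origin is the TCP and whose axes are the flange's). Camera axes: x right, y down, z forward; pixel columns grow to the right and rows downward; lengths in m; the calibration is good to about 2 mm. A picture is of the moment at which its call begins: read the wrist's pose just before it.
- finish_job(): hands the job in, once; it reports no verdict.
The state is a dict: "t": time; "joint_pos": joint angles; "qvel": joint speeds; "effort": joint torques, N m; "tcp_pos": TCP position; "eef_rot": TCP orientation; "contact_force": force on the tool from outside, world axes, zero at the start; "moment": the same for the moment, N m; "grip_width": opening from 0.0 (shut) to 1.0 (fully open).
Only numpy, scipy, OpenCV 4.12 (cv2) and the standard library are available. Lean on these libraries where they do the work, as an engineer would, in place of code of your own. Each camera call takes 0.05 s, during which the arm holds its last target.

## Working session

There is one attempt and no reset: what is moved stays moved. The work goes in short steps, Python scripts to look and compute and a shell command to move; the robot and the scene stay as the last step left them, time stands still between calls to the robot, and variables do not carry over. Pictures are saved under pics/ and viewed, and the job is handed in when it is done.

```bash
ls; mkdir -p pics
python3 - <<'E'
from rig import monitor,cams
import cv2,numpy as np
s=monitor.sense();print(s)
for n in ["scene","top"]:
    d=cams.get_image(n);cv2.imwrite(f"pics/{n}0.png",d["frame"][:,:,::-1]);np.savez(f"{n}0.npz",**d)
    print(n,d["K"].tolist(),np.round(d["extrinsics"],3).tolist())
E
```

```text
pics
{'t': 0.0, 'joint_pos': array([-1.15999365e+00,  4.23828242e-01,  1.63067719e+00, -1.26420166e-05,
        1.08861294e+00, -1.89762160e-02]), 'qvel': array([-1.42875975e-04,  1.03523217e-03, -1.03200752e-03, -1.37889088e-04,
        6.22595018e-04,  9.77256859e-05]), 'effort': array([-2.16960630e-03, -5.44630337e+01, -2.73669237e+01,  6.41964586e-02,
        2.26752344e-02, -1.31184329e-04]), 'tcp_pos': array([ 0.26023077, -0.56763699,  0.2219146 ]), 'eef_rot': array([ 9.76999065e-01,  2.13242223e-01, -1.53990771e-04, -7.47175186e-04]), 'contact_force': array([ 1.15227323, -0.15014216, -0.66926349]), 'moment': array([-0.04832808,  0.0122404 ,  0.00574609]), 'grip_width': 1.0003962494433962}
scene [[462.5900809122797, 0.0, 282.31226747543735], [0.0, 462.5900809122797, 209.5104126063206], [0.0, 0.0, 1.0]] [[0.415, 0.611, -0.675, 1.661], [0.91, -0.261, 0.323, -0.565], [0.021, -0.748, -0.664, 1.354], [0.0, 0.0, 0.0, 1.0]]
top [[492.3316166294767, 0.0, 271.5833048513326], [0.0, 492.3316166294767, 209.22221943352142], [0.0, 0.0, 1.0]] [[-0.024, -0.981, 0.192, 0.149], [-1.0, 0.025, 0.007, -0.012], [-0.011, -0.192, -0.981, 2.042], [0.0, 0.0, 0.0, 1.0]]
```

View pics/scene0.png

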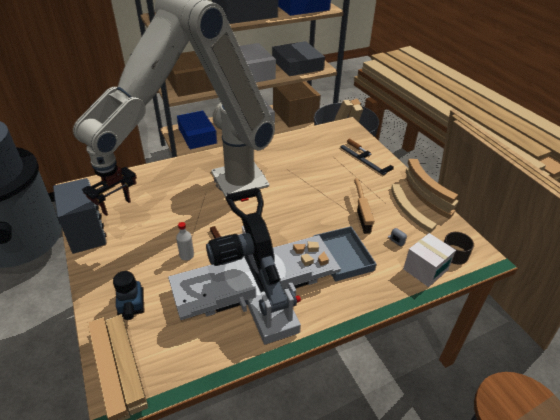

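View pics/top0.png

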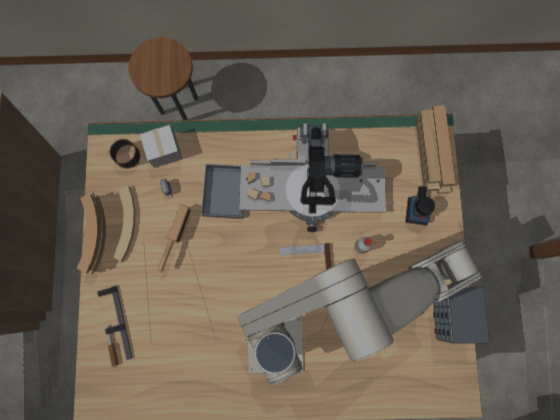

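The pictures show the saw in the middle (top view, guard about (315,190)), with the tray at (223,190) and the offcuts at about (260,188). The brush is at (176,235), its handle pointing toward the robot. The tape measure is at (166,187) and the rail at (125,222).

```bash
cat > h.py <<'E'
import numpy as np,cv2
def load(n): return dict(np.load(n))
def cloud(d,T=None):
    z=d["range_z"];K=d["K"];v,u=np.mgrid[0:z.shape[0],0:z.shape[1]]
    p=np.stack([(u-K[0,2])/K[0,0]*z,(v-K[1,2])/K[1,1]*z,z],-1)
    T=d["extrinsics"] if T is None else T
    w=p@T[:3,:3].T+T[:3,3]; w[z<=0]=np.nan; return w
def ortho(P,F,x0,x1,y0,y1,res=0.001,zmax=1):
    # top-down image, highest-point; x up, y left
    H=int((x1-x0)/res);W=int((y1-y0)/res)
    p=P.reshape(-1,3);c=F.reshape(-1,3)
    m=np.isfinite(p).all(1)&(p[:,0]>x0)&(p[:,0]<x1)&(p[:,1]>y0)&(p[:,1]<y1)&(p[:,2]<zmax)
    p=p[m];c=c[m];o=np.argsort(p[:,2]);p=p[o];c=c[o]
    r=((x1-p[:,0])/res).astype(int).clip(0,H-1);q=((y1-p[:,1])/res).astype(int).clip(0,W-1)
    im=np.zeros((H,W,3),np.uint8);zz=np.full((H,W),np.nan);im[r,q]=c;zz[r,q]=p[:,2];return im,zz
E
python3 - <<'E'
from h import *
d=load("top0.npz");P=cloud(d)
im,z=ortho(P,d["frame"],0.35,0.95,-0.35,0.55,0.003)
im=cv2.resize(im,None,fx=2.6,fy=2.6,interpolation=cv2.INTER_NEAREST)
cv2.imwrite("pics/o1.png",im[:,:,::-1])
f=d["frame"][100:300,60:390];cv2.imwrite("pics/c1.png",cv2.resize(f,None,fx=2.4,fy=2.4,interpolation=cv2.INTER_CUBIC)[:,:,::-1])
for name,(a,b,c,e) in dict(saw=(150,300,0,0)).items(): pass
# brush: depth points above bench
sel=(P[...,2]>0.03)&(P[...,2]<0.1)
lab,L,st,ce=cv2.connectedComponentsWithStats(sel.astype(np.uint8))
for i in range(1,lab):
    if st[i,4]>25:
        p=P[L==i];print(st[i],np.round(p.mean(0),3),np.round(np.percentile(p[:,2],[10,50,95]),3),np.round(p.min(0),3),np.round(p.max(0),3))
E
```

```text
[  0  96  12 125 637] [0.828 1.126 0.061] [0.037 0.06  0.094] [0.525 1.114 0.03 ] [1.052 1.136 0.1  ]
[ 408  106   47  118 2707] [ 0.739 -0.672  0.075] [0.05  0.08  0.092] [ 0.468 -0.75   0.03 ] [ 0.961 -0.56   0.099]
[150 128  31  39 219] [0.776 0.434 0.066] [0.038 0.067 0.097] [0.741 0.381 0.032] [0.898 0.505 0.1  ]
[297 128   3   9  27] [ 0.867 -0.119  0.059] [0.05  0.058 0.069] [ 0.849 -0.124  0.048] [ 0.889 -0.114  0.074]
[109 139  29  29 282] [0.799 0.621 0.058] [0.037 0.059 0.079] [0.741 0.564 0.03 ] [0.854 0.676 0.087]
[ 201  138  185   94 6138] [ 0.615 -0.147  0.063] [0.054 0.063 0.084] [ 0.444 -0.472  0.03 ] [0.837 0.295 0.1  ]
[322 138   6  18  76] [ 0.801 -0.231  0.063] [0.054 0.062 0.08 ] [ 0.761 -0.24   0.049] [ 0.838 -0.214  0.1  ]
[160 179  11  16 121] [0.646 0.442 0.052] [0.041 0.053 0.064] [0.617 0.424 0.033] [0.682 0.464 0.07 ]
[321 185   8  12  58] [ 0.602 -0.22   0.063] [0.056 0.063 0.07 ] [ 0.585 -0.234  0.05 ] [ 0.631 -0.204  0.076]
[ 86 192  18  82 489] [0.446 0.714 0.064] [0.037 0.061 0.097] [0.293 0.696 0.03 ] [0.624 0.751 0.1  ]
[158 205  31  67 580] [0.446 0.398 0.072] [0.064 0.073 0.083] [0.294 0.342 0.03 ] [0.562 0.46  0.092]
[355 238  12  15  51] [ 0.369 -0.345  0.067] [0.041 0.062 0.097] [ 0.352 -0.372  0.03 ] [ 0.405 -0.335  0.098]
[434 301  11  41 229] [ 0.074 -0.641  0.067] [0.037 0.068 0.097] [-0.001 -0.648  0.03 ] [ 0.151 -0.633  0.1  ]
```

View pics/c1.png

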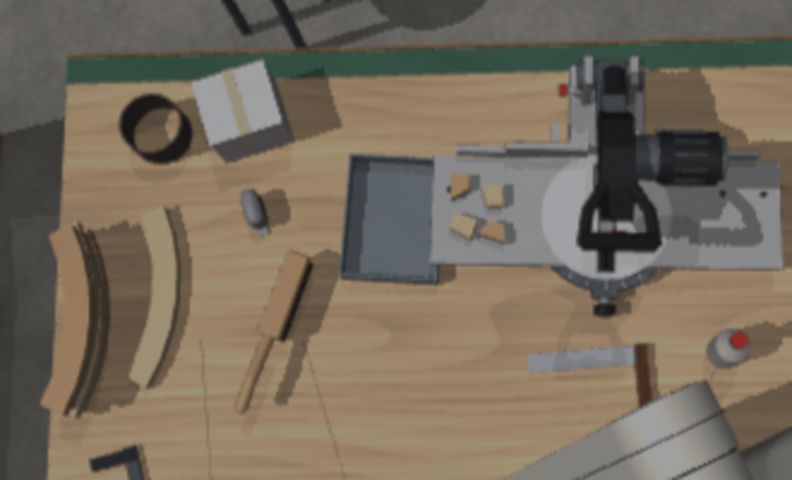

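The offcuts sit on the wing at crop (460,185), (493,195), (463,225) and (493,232). The tray is left of the wing, at (390,218), and the brush block is at (287,293). Next I fit the poses.

Run:
```python
from h import *
d=load("top0.npz");P=cloud(d)
bench=(abs(P[...,2])<0.02)&(P[...,0]>0.25)&(P[...,0]<0.6)&(P[...,1]>0.2)&(P[...,1]<0.35)
print("bench z",np.median(P[bench][:,2]))
# table top
t=(abs(P[...,2]-0.063)<0.006)&(P[...,0]>0.4)&(P[...,0]<0.8)&(P[...,1]>-0.5)&(P[...,1]<0.2)
n,L,st,ce=cv2.connectedComponentsWithStats(t.astype(np.uint8));i=1+np.argmax(st[1:,4]);p=P[L==i]
print(len(p),p.min(0),p.max(0))
# left wing edge: max y per x
for x in np.arange(0.52,0.7,0.02):
    q=p[abs(p[:,0]-x)<0.008];print(round(x,2),q[:,1].max().round(3),q[:,1].min().round(3))
print("front")
for y in np.arange(-0.42,0.15,0.04):
    q=p[abs(p[:,1]-y)<0.01]
    if len(q): print(round(y,2),q[:,0].min().round(3),q[:,0].max().round(3))
print(cv2.minAreaRect(p[:,:2].astype(np.float32)))
# offcuts
o=(P[...,2]>0.075)&(P[...,2]<0.1)&(P[...,0]>0.5)&(P[...,0]<0.7)&(P[...,1]>0)&(P[...,1]<0.17)
n,L,st,ce=cv2.connectedComponentsWithStats(o.astype(np.uint8))
for i in range(1,n):
    if st[i,4]>15: q=P[L==i];print("off",st[i],np.round(q.mean(0),3),cv2.minAreaRect(q[:,:2].astype(np.float32)))
b=(P[...,2]>0.06)&(P[...,2]<0.1)&(P[...,0]>0.25)&(P[...,0]<0.6)&(P[...,1]>0.3)&(P[...,1]<0.5)
q=P[b];c=q[q[:,0]>0.45];print("block",cv2.minAreaRect(c[:,:2].astype(np.float32)),np.median(c[:,2]),"all",cv2.minAreaRect(q[:,:2].astype(np.float32)))
h=q[q[:,0]<0.39];print("handle",np.polyfit(h[:,0],h[:,1],1),np.median(h[:,2]),h[:,0].min())
tr=(P[...,2]>0.03)&(P[...,2]<0.046)&(P[...,0]>0.4)&(P[...,0]<0.8)&(P[...,1]>0.1)&(P[...,1]<0.35)
q=P[tr];print("tray",cv2.minAreaRect(q[:,:2].astype(np.float32)),q.min(0),q.max(0))
# handle
hd=(P[...,2]>0.3)&(P[...,0]>0.35)&(P[...,0]<0.55)&(P[...,1]>-0.3)&(P[...,1]<0)
q=P[hd];print("grip",q.min(0),q.max(0),len(q))
for x in np.arange(0.42,0.56,0.01):
    w=q[abs(q[:,0]-x)<0.005]
    if len(w): print(x.round(3),np.round(w.min(0),3),np.round(w.max(0),3))
```

```text
bench z -0.0012577219848171062
3771 [ 0.50365366 -0.4703075   0.05700666] [0.79956946 0.1342002  0.06899683]
0.52 -0.103 -0.461
0.54 0.134 -0.465
0.56 0.134 -0.465
0.58 0.13 -0.465
0.6 0.13 -0.464
0.62 0.129 -0.466
0.64 0.129 -0.466
0.66 0.125 -0.468
0.68 0.129 -0.47
front
-0.42 0.513 0.708
-0.38 0.515 0.708
-0.34 0.52 0.66
-0.3 0.52 0.661
-0.26 0.521 0.671
-0.22 0.515 0.671
-0.18 0.504 0.549
-0.14 0.508 0.8
-0.1 0.523 0.72
-0.06 0.531 0.722
-0.02 0.533 0.72
0.02 0.533 0.721
0.06 0.538 0.728
0.1 0.54 0.728
0.14 0.54 0.575
((0.6510308384895325, -0.16996952891349792), (0.5993094444274902, 0.29525026679039), 87.30271911621094)
off [248 172   8  11  65] [0.671 0.081 0.086] ((0.6683135628700256, 0.0796520933508873), (0.029017426073551178, 0.040641140192747116), 88.90450286865234)
off [260 177  10  10  69] [0.65  0.025 0.086] ((0.6499897241592407, 0.0269459318369627), (0.04142174497246742, 0.03267616033554077), 4.93358039855957)
off [247 189  12  10  78] [0.599 0.077 0.086] ((0.600287914276123, 0.07774887979030609), (0.045384254306554794, 0.03207424283027649), 65.6978988647461)
off [259 19
[... 381 characters left out ...]
0469)
handle [-0.35224264  0.55628515] 0.07741516360652478 0.2943425815974341
tray ((0.6292104125022888, 0.22499273717403412), (0.23273275792598724, 0.22238849103450775), 85.09111785888672) [0.51097834 0.1156951  0.03011465] [0.74487908 0.34911725 0.0455167 ]
grip [ 0.49151254 -0.22537236  0.32796205] [ 0.54940755 -0.10191491  0.36612487] 366
0.49 [ 0.492 -0.217  0.336] [ 0.495 -0.157  0.361]
0.5 [ 0.495 -0.225  0.337] [ 0.505 -0.105  0.362]
0.51 [ 0.505 -0.225  0.341] [ 0.515 -0.102  0.366]
0.52 [ 0.515 -0.223  0.335] [ 0.525 -0.102  0.359]
0.53 [ 0.525 -0.223  0.331] [ 0.535 -0.106  0.35 ]
0.54 [ 0.535 -0.223  0.33 ] [ 0.545 -0.107  0.351]
0.55 [ 0.545 -0.22   0.328] [ 0.549 -0.11   0.349]
```

Run:
```python
from h import *
from rig import cams,monitor
d=load("scene0.npz");P=cloud(d)
cv2.imwrite("pics/c2.png",cv2.resize(d["frame"][80:240,60:180],None,fx=4.5,fy=3.7)[:,:,::-1])
yaw=-0.05;o=np.array([.617,-.169,0]);R=np.array([[np.cos(yaw),np.sin(yaw),0],[-np.sin(yaw),np.cos(yaw),0],[0,0,1]])
from scipy.spatial.transform import Rotation as Ro
s=monitor.sense();T=Ro.from_quat(s["eef_rot"]).as_matrix()
Q=(P-s["tcp_pos"])@T  # tool coords
m=(np.abs(Q[...,0])<.12)&(np.abs(Q[...,1])<.15)&(Q[...,2]>-.3)&(Q[...,2]<.02)
q=Q[m]
for z in np.arange(-.3,.02,.02):
    w=q[abs(q[:,2]-z)<.01]
    if len(w): print("tool z",z.round(2),np.round(w[:,:2].min(0),3),np.round(w[:,:2].max(0),3))
for n in ["top0.npz","scene0.npz"]:
    S=(cloud(load(n))-o)@R.T
    m=(abs(S[...,1])<.1)&(S[...,2]>.2)&(S[...,2]<.6)
    q=S[m]
    print(n)
    for x in np.arange(-.15,.26,.03):
        w=q[abs(q[:,0]-x)<.01]
        if len(w): i=w[:,2].argmax();print("x",x.round(2),"zmax",w[i].round(3),"y",w[:,1].min().round(3),w[:,1].max().round(3))
d=cams.get_image("wrist");cv2.imwrite("pics/w0.png",d["frame"][:,:,::-1]);print(np.round(d["hand_eye"],3))
```

```text
tool z -0.3 [-0.057 -0.07 ] [0.066 0.045]
tool z -0.28 [-0.05  -0.058] [0.07  0.041]
tool z -0.26 [-0.03  -0.011] [0.061 0.04 ]
tool z -0.24 [-0.011 -0.03 ] [0.042 0.039]
tool z -0.22 [-0.016 -0.038] [0.043 0.041]
tool z -0.2 [-0.02  -0.032] [0.043 0.042]
tool z -0.18 [-0.024 -0.039] [0.042 0.039]
tool z -0.16 [ 0.017 -0.04 ] [0.038 0.016]
tool z -0.14 [-0.018 -0.077] [0.028 0.071]
tool z -0.12 [-0.036 -0.09 ] [0.039 0.091]
tool z -0.1 [-0.035 -0.084] [0.039 0.087]
tool z -0.08 [-0.03 -0.08] [0.035 0.082]
tool z -0.06 [-0.007 -0.056] [0.017 0.058]
tool z -0.04 [-0.008 -0.054] [0.013 0.056]
tool z -0.02 [-0.01  -0.055] [0.018 0.053]
tool z 0.0 [-0.012 -0.054] [0.014 0.055]
top0.npz
x -0.12 zmax [-0.112  0.048  0.362] y -0.062 0.062
x -0.09 zmax [-0.1    0.01   0.359] y -0.059 0.061
x -0.06 zmax [-0.067 -0.05   0.349] y -0.055 0.055
x -0.03 zmax [-0.033 -0.03   0.342] y -0.041 0.041
x 0.0 zmax [-0.004  0.016  0.338] y -0.099 0.032
x 0.03 zmax [ 0.022 -0.015  0.34 ] y -0.1 0.033
x 0.06 zmax [0.05  0.002 0.334] y -0.1 0.027
x 0.09 zmax [ 0.083 -0.017  0.315] y -0.099 0.027
x 0.12 zmax [0
[... 194 characters left out ...]
ax [-0.111  0.036  0.358] y -0.059 0.051
x -0.09 zmax [-0.096 -0.025  0.36 ] y -0.062 0.059
x -0.06 zmax [-0.056 -0.052  0.348] y -0.059 0.054
x -0.03 zmax [-0.038  0.039  0.34 ] y -0.05 0.043
x 0.0 zmax [0.006 0.02  0.334] y -0.031 0.028
x 0.03 zmax [ 0.04  -0.022  0.337] y -0.099 0.025
x 0.06 zmax [0.052 0.004 0.335] y -0.099 0.026
x 0.09 zmax [ 0.08  -0.007  0.32 ] y -0.099 0.026
x 0.12 zmax [ 0.111 -0.011  0.293] y -0.028 0.026
x 0.15 zmax [0.159 0.001 0.263] y -0.025 0.02
x 0.18 zmax [0.178 0.001 0.261] y -0.021 0.021
x 0.21 zmax [0.206 0.    0.249] y -0.015 0.012
[[ 0.    -0.961 -0.277  0.076]
 [ 1.     0.    -0.     0.001]
 [ 0.    -0.277  0.961 -0.161]
 [ 0.     0.     0.     1.   ]]
```

View pics/c2.png

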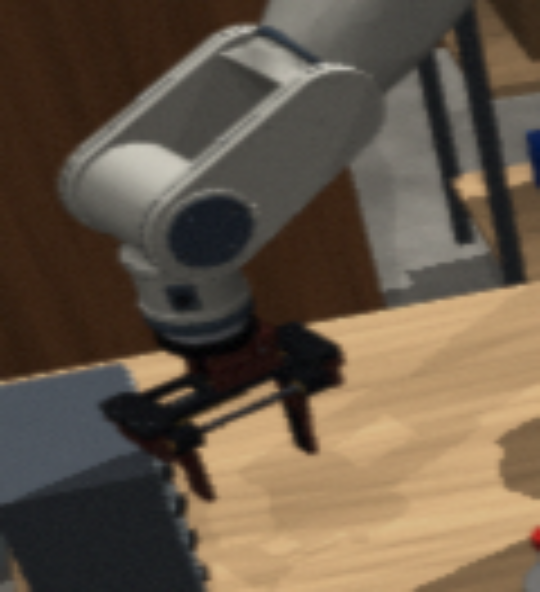

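View pics/w0.png

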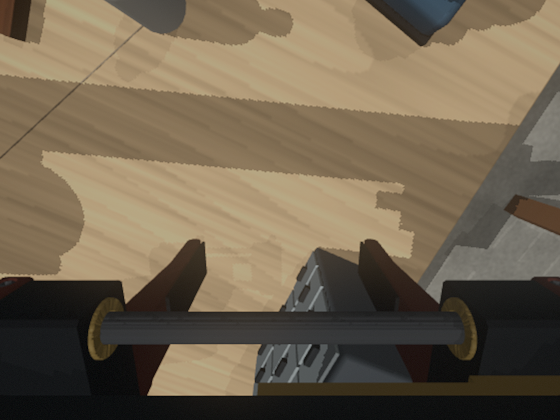

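The hand body spans ±90 mm along the jaw axis. With TCP near z 0.11 above the wing it passes below the grip arms and clear of the guard. The saw fits at about (0.617,-0.169) with yaw -0.05, and the brush at about (0.490,0.383) with yaw -0.342. I start moving to the brush.

```bash
python3 -m crank '[[0,[0.008,0.03,0.038],[0,0,8]],[0,[0.016,0.06,0.076],[0,0,16]],[0,[0.024,0.09,0.114],[0,0,24]],[0,[0.032,0.12,0.152],[0,0,32]],[0,[0.04,0.15,0.19],[0,0,40]]]'
python3 -m crank '[[0,[0.02,0.045,0],[0,0,8]],[0,[0.04,0.09,0],[0,0,16]],[0,[0.06,0.135,0],[0,0,24]],[0,[0.08,0.18,0],[0,0,32]],[0,[0.1,0.22,0],[0,0,40]]]'
python3 -m crank '[[0,[0.005,0.049,0],[0,0,8]],[0,[0.01,0.098,0],[0,0,16]],[0,[0.015,0.147,0],[0,0,24]],[0,[0.02,0.196,0],[0,0,32]],[0,[0.02,0.24,0],[0,0,40]]]'
```

```text
t: 0.65
tcp_pos: [0.3004, -0.4166, 0.4139]
eef_rot: [0.844, 0.537, 0.0, -0.0]
contact_force: [0.5, -0.0, -0.6]
grip_width: 1.001
t: 1.15
tcp_pos: [0.4005, -0.196, 0.4127]
eef_rot: [0.609, 0.793, 0.0, 0.0]
contact_force: [0.3, -0.9, 0.3]
grip_width: 1.002
t: 1.65
tcp_pos: [0.4202, 0.0441, 0.4127]
eef_rot: [0.301, 0.954, 0.0, 0.0]
contact_force: [1.0, -0.4, -0.3]
grip_width: 0.997
```

```bash
python3 -m crank '[[0,[0.01,0.045,-0.01],[0,0,5]],[0,[0.02,0.09,-0.02],[0,0,10]],[0,[0.03,0.135,-0.03],[0,0,16]],[0,[0.04,0.18,-0.04],[0,0,16]],[0,[0.05,0.22,-0.05],[0,0,16]]]'
python3 -m crank '[[0,[0.006,0.03,-0.03],[0,0,0]],[0,[0.012,0.06,-0.06],[0,0,0]],[0,[0.018,0.09,-0.09],[0,0,0]],[0,[0.02,0.119,-0.12],[0,0,0]],[0,[0.02,0.119,-0.14],[0,0,0]]]'
python3 - <<'E'
from h import *
from rig import cams,monitor
from scipy.spatial.transform import Rotation as Ro
s=monitor.sense();T=np.eye(4);T[:3,:3]=Ro.from_quat(s["eef_rot"]).as_matrix();T[:3,3]=s["tcp_pos"]
d=cams.get_image("wrist");cv2.imwrite("pics/w1.png",d["frame"][:,:,::-1])
P=cloud(d,T@d["hand_eye"]);print(s["tcp_pos"],s["joint_pos"])
m=(P[...,2]>.066)&(P[...,2]<.085)&(P[...,1]>.25)&(P[...,1]<.5)
n,L,st,ce=cv2.connectedComponentsWithStats(m.astype(np.uint8));i=1+np.argmax(st[1:,4]);q=P[L==i]
x=np.median(q[:,2]);print(len(q),x,q.min(0),q.max(0))
b=q
# axis: width per slice along axis -0.342
u=np.array([np.cos(.342),-np.sin(.342)]);v=np.array([np.sin(.342),np.cos(.342)])
a=(q[:,:2]-[.49,.383])@u;c=(q[:,:2]-[.49,.383])@v
for k in np.arange(-.2,.1,.02):
    w=c[abs(a-k)<.008]
    if len(w)>5: print(k.round(2),w.min().round(4),w.max().round(4))
print(a.min(),a.max())
E
```

```text
t: 2.15
tcp_pos: [0.4703, 0.2641, 0.362]
eef_rot: [0.168, 0.986, -0.0, -0.0]
contact_force: [0.4, -0.6, 0.6]
grip_width: 0.997
t: 2.65
tcp_pos: [0.4897, 0.3833, 0.2198]
eef_rot: [0.167, 0.986, -0.0, -0.001]
contact_force: [-0.3, -0.2, -0.2]
grip_width: 1.0
[0.48968493 0.38334901 0.21983168] [ 6.44757419e-01  4.22492960e-01  1.63810905e+00  6.84185668e-04
  1.08275170e+00 -5.90472365e-01]
8236 0.0742946571559675 [0.32254816 0.34072261 0.06602578] [0.56620029 0.45314736 0.08499039]
-0.18 -0.009 0.012
-0.16 -0.01 0.0113
-0.14 -0.0101 0.0119
-0.12 -0.0092 0.0114
-0.1 -0.0093 0.0117
-0.08 -0.0161 0.0169
-0.06 -0.0193 0.0205
-0.04 -0.0184 0.0207
-0.02 -0.0186 0.0204
-0.0 -0.0188 0.0205
0.02 -0.0191 0.0203
0.04 -0.0193 0.0195
0.06 -0.0195 0.0202
0.08 -0.0183 0.0191
-0.17579268332680026 0.07533023446932752
```

View pics/w1.png

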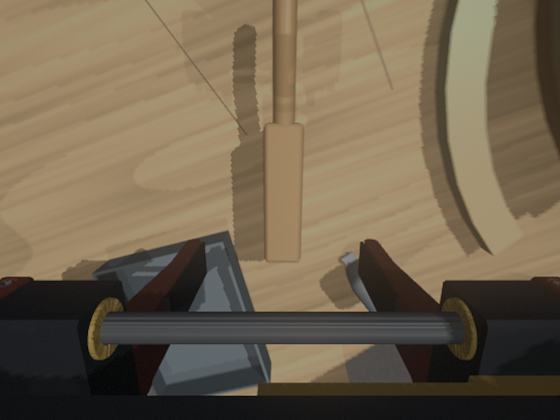

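The wrist view shows the block centred between the fingers (about (283,195)), and the slice fit puts it within 1 mm. I descend and grip.

```bash
python3 -m crank '[[0,[0,0.001,-0.045],[0,0,0]],[0,[0,0.001,-0.09],[0,0,0]],[0,[0,0.001,-0.135],[0,0,0]],[0,[0,0.001,-0.16],[0,0,0]],[0,[0,0.001,-0.172],[0,0,0]]]'
python3 -m crank '[[255,[0,0,0],[0,0,0]],[255,[0,0,0],[0,0,0]],[255,[0,0,0],[0,0,0]],[255,[0,0,0],[0,0,0]],[255,[0,0,0],[0,0,0]]]'
python3 -m crank '[[255,[0,0,0],[0,0,0]],[255,[0,0,0],[0,0,0]],[255,[0,0,0.01],[0,0,0]],[255,[0,0,0.02],[0,0,0]],[255,[0,0,0.04],[0,0,0]]]'
```

```text
t: 3.2
tcp_pos: [0.4893, 0.3806, 0.0484]
eef_rot: [0.168, 0.986, -0.001, -0.001]
contact_force: [-0.4, -1.0, -0.5]
grip_width: 0.998
t: 3.7
tcp_pos: [0.491, 0.3823, 0.0519]
eef_rot: [0.168, 0.986, 0.001, 0.001]
contact_force: [0.2, 0.0, -0.5]
grip_width: 0.584
t: 4.2
tcp_pos: [0.4895, 0.3812, 0.0904]
eef_rot: [0.168, 0.986, -0.001, -0.001]
contact_force: [0.1, -0.0, -1.9]
grip_width: 0.456
```

```bash
python3 -m crank '[[255,[0,0,0.03],[0,0,0]],[255,[0.02,-0.01,0.06],[0,0,4]],[255,[0.04,-0.03,0.09],[0,0,8]],[255,[0.07,-0.05,0.11],[0,0,12]],[255,[0.1,-0.06,0.12],[0,0,16.5]]]'
python3 -m crank '[[255,[0.02,-0.03,0],[0,0,0]],[255,[0.038,-0.06,0],[0,0,0]],[255,[0.038,-0.1,0],[0,0,0]],[255,[0.038,-0.12,0],[0,0,0]],[255,[0.038,-0.12,0],[0,0,0]]]'
python3 - <<'E'
from h import *
from rig import cams,monitor
s=monitor.sense();print(s["tcp_pos"],s["eef_rot"],s["grip_width"],s["joint_pos"])
for n in ["scene","top"]:
    d=cams.get_image(n);np.savez(f"{n}1.npz",**d)
    f=d["frame"][60:340,100:480] if n=="scene" else d["frame"][100:300,60:390]
    cv2.imwrite(f"pics/{n}1.png",cv2.resize(f,None,fx=2.1,fy=2.1)[:,:,::-1])
P=cloud(load("top1.npz"))
b=(P[...,2]>.09)&(P[...,2]<.25)&(P[...,0]>.35)&(P[...,0]<.56)&(P[...,1]>.05)&(P[...,1]<.4)
q=P[b];print(len(q),np.round(np.percentile(q[:,2],[5,50,95]),3))
h=q[(q[:,0]<.54)&(q[:,0]>.43)];print(np.polyfit(h[:,0],h[:,1],1),q.min(0),q.max(0))
for x in np.arange(.4,.56,.02):
    w=q[abs(q[:,0]-x)<.008]
    if len(w): print(x.round(2),w.mean(0).round(3),w[:,2].max().round(3))
E
```

```text
t: 4.7
tcp_pos: [0.592, 0.3209, 0.2143]
eef_rot: [0.024, 1.0, 0.001, 0.002]
contact_force: [0.1, 0.4, -1.3]
grip_width: 0.455
t: 5.2
tcp_pos: [0.6282, 0.1993, 0.2111]
eef_rot: [0.027, 1.0, -0.0, -0.0]
contact_force: [-0.4, 0.3, -2.0]
grip_width: 0.455
[0.62820429 0.19930092 0.21112849] [ 2.66219522e-02  9.99645512e-01 -2.19547320e-04 -2.69983937e-04] 0.4548222795817982 [ 2.89271217e-01  4.85295259e-01  1.55804460e+00 -2.80244661e-04
  1.09890248e+00 -1.22814744e+00]Traceback (most recent call last):
  File "<stdin>", line 10, in <module>
    return _quantile_unchecked(
        a, q, axis, out, overwrite_input, method, keepdims, weights)
    return _ureduce(a,
                    func=_quantile_ureduce_func,
    ...<5 lines>...
                    overwrite_input=overwrite_input,
                    method=method)
    r = func(a, **kwargs)
    result = _quantile(arr,
                       quantiles=q,
    ...<2 lines>...
                       out=out,
                       weights=wgt)
    slices_having_nans = np.isnan(arr[-1, ...])
                                  ~~~^^^^^^^^^
IndexError: index -1 is out of bounds for axis 0 with size 0
```

View pics/scene1.png

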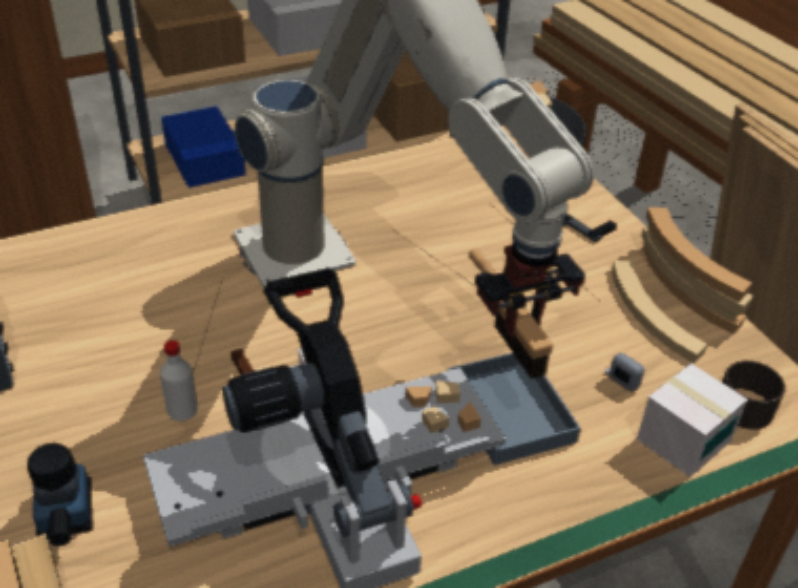

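View pics/top1.png

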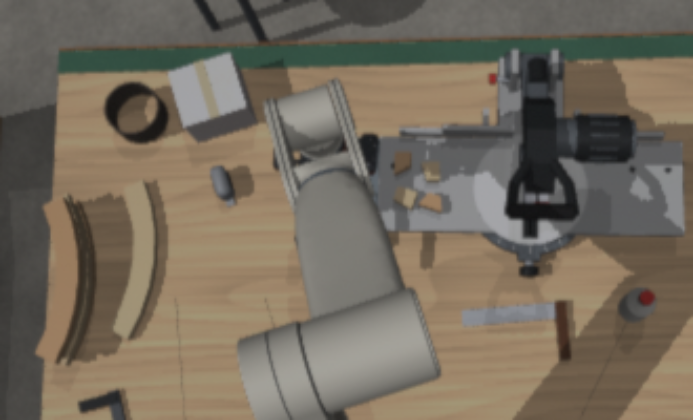

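The scene view shows the brush held level above the tray, around (525,340), with the offcuts undisturbed on the wing. I check its tilt in the grip with the wrist camera.

```bash
cat >> h.py <<'E'
def wrist(save=None):
    from rig import cams,monitor
    from scipy.spatial.transform import Rotation as Ro
    s=monitor.sense();T=np.eye(4);T[:3,:3]=Ro.from_quat(s["eef_rot"]).as_matrix();T[:3,3]=s["tcp_pos"]
    d=cams.get_image("wrist")
    if save: cv2.imwrite(save,d["frame"][:,:,::-1])
    return cloud(d,T@d["hand_eye"]),s,d
E
python3 - <<'E'
from h import *
P,s,d=wrist("pics/w2.png");Tc=s["tcp_pos"]
q=P.reshape(-1,3);q=q[np.isfinite(q).all(1)]-Tc
m=(q[:,2]>-.03)&(q[:,2]<.06)&(abs(q[:,1])<.06);q=q[m]
for x in np.arange(-.22,.09,.02):
    w=q[abs(q[:,0]-x)<.006]
    if len(w)>5: print(x.round(2),len(w),"y",np.percentile(w[:,1],[2,98]).round(4),"z",np.percentile(w[:,2],[50,98]).round(4))
E
```

```text
-0.12 922 y [-0.0047  0.0163] z [0.0262 0.0288]
-0.1 1669 y [-0.0054  0.0152] z [0.024  0.0266]
-0.08 1427 y [-0.0089  0.014 ] z [0.0216 0.0241]
-0.06 2354 y [-0.0163  0.0215] z [0.0231 0.0246]
-0.04 2100 y [-0.0175  0.0203] z [0.0231 0.0246]
-0.02 1865 y [-0.0184  0.0191] z [0.0232 0.0245]
-0.0 2236 y [-0.021   0.0197] z [0.0234 0.0559]
0.02 631 y [-0.0207  0.0174] z [0.0233 0.0246]
0.04 743 y [-0.0217  0.0147] z [0.0234 0.0248]
0.06 1065 y [-0.0234  0.0148] z [0.0234 0.0246]
```

View pics/w2.png

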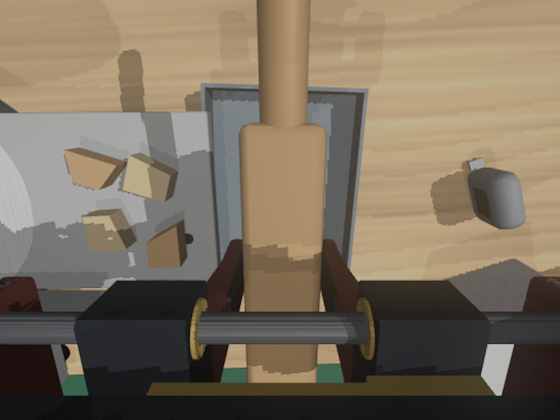

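Run:
```python
from h import *
P,s,d=wrist()
o=np.array([.617,-.169]);y=-.05;R=np.array([[np.cos(y),np.sin(y)],[-np.sin(y),np.cos(y)]])
m=(P[...,2]>.08)&(P[...,2]<.1)&(P[...,0]>.5)&(P[...,0]<.72)&(P[...,1]>-.05)&(P[...,1]<.135)
n,L,st,ce=cv2.connectedComponentsWithStats(m.astype(np.uint8))
for i in range(1,n):
    if st[i,4]>60:
        q=(P[L==i][:,:2]-o)@R.T;print("off",st[i,4],q.mean(0).round(3),q.min(0).round(3),q.max(0).round(3),np.median(P[L==i][:,2]).round(3))
t=(abs(P[...,2]-.065)<.006)&(P[...,0]>.5)&(P[...,0]<.75)&(P[...,1]<.15);q=(P[t][:,:2]-o)@R.T;print("wing",q.min(0),np.percentile(q,99.5,axis=0),np.median(P[t][:,2]))
for k in np.arange(-.08,.1,.03):
    w=q[abs(q[:,0]-k)<.005]
    if len(w): print(k.round(2),w[:,1].max().round(4))
t=(P[...,2]>.033)&(P[...,2]<.045)&(P[...,0]>.45)&(P[...,1]>.1)&(P[...,1]<.35);q=(P[t][:,:2]-o)@R.T;print("tray rim",q.min(0),q.max(0))
for k in np.arange(-.12,.1,.02):
    w=q[abs(q[:,0]-k)<.004]
    if len(w): print(k.round(2),w[:,1].min().round(4),w[:,1].max().round(4))
```

```text
off 1382 [-0.039  0.192] [-0.057  0.171] [-0.019  0.217] 0.088
off 1566 [-0.029  0.244] [-0.052  0.22 ] [-0.007  0.266] 0.088
off 1320 [0.024 0.195] [0.005 0.176] [0.044 0.215] 0.088
off 1181 [0.042 0.253] [0.017 0.235] [0.062 0.267] 0.088
wing [-0.09012452  0.05815178] [0.09983876 0.29849734] 0.06408927361301198
-0.08 0.2987
-0.05 0.2987
-0.02 0.2989
0.01 0.2993
0.04 0.2994
0.07 0.2995
tray rim [-0.11856806  0.28693831] [0.08886438 0.45770159]
-0.12 0.2881 0.3465
-0.1 0.2875 0.4577
-0.08 0.4522 0.4566
-0.06 0.4518 0.4557
-0.04 0.4512 0.4555
-0.02 0.4501 0.4549
0.0 0.4498 0.4541
0.02 0.4492 0.4536
0.04 0.4486 0.4525
0.06 0.4479 0.4521
0.08 0.4473 0.4513
```

```bash
python3 -m crank '[[255,[0,-0.02,-0.03],[0,0,0]],[255,[0,-0.05,-0.055],[0,0,0]],[255,[0,-0.08,-0.055],[0,0,0]],[255,[0,-0.11,-0.055],[0,0,0]],[255,[0,-0.14,-0.055],[0,0,0]]]'
python3 -m crank '[[255,[0,-0.03,0],[0,0,0]],[255,[0,-0.06,0],[0,0,0]],[255,[0,-0.08,0],[0,0,0]],[255,[0,-0.088,0],[0,0,0]],[255,[0,-0.088,0],[0,0,0]]]'
python3 -m crank '[[255,[0,0,-0.01],[0,0,0]],[255,[0,0,-0.02],[0,0,0]],[255,[0,0,-0.03],[0,0,0]],[255,[0,0,-0.036],[0,0,0]],[255,[0,0,-0.036],[0,0,0]]]'
```

```text
t: 5.9
tcp_pos: [0.6284, 0.0624, 0.1554]
eef_rot: [0.024, 1.0, 0.0, -0.0]
contact_force: [0.4, 0.1, -2.6]
grip_width: 0.458
t: 6.4
tcp_pos: [0.6287, -0.0258, 0.1557]
eef_rot: [0.025, 1.0, 0.0, 0.0]
contact_force: [-0.4, 0.2, -0.8]
grip_width: 0.454
t: 6.9
tcp_pos: [0.6275, -0.0257, 0.118]
eef_rot: [0.025, 1.0, 0.0, -0.001]
contact_force: [0.3, -0.1, -1.4]
grip_width: 0.459
```

Run:
```python
from h import *
from rig import cams
P,s,d=wrist("pics/w3.png");print(s["tcp_pos"],s["contact_force"],s["eef_rot"])
d=cams.get_image("scene");cv2.imwrite("pics/s3.png",cv2.resize(d["frame"][150:320,180:400],None,fx=3.5,fy=3.5)[:,:,::-1])
```

```text
[ 0.62749713 -0.02568028  0.1180418 ] [ 0.25656041 -0.05030084 -1.38630607] [ 2.48309713e-02  9.99690766e-01  4.89653451e-05 -1.33908267e-03]
```

View pics/w3.png

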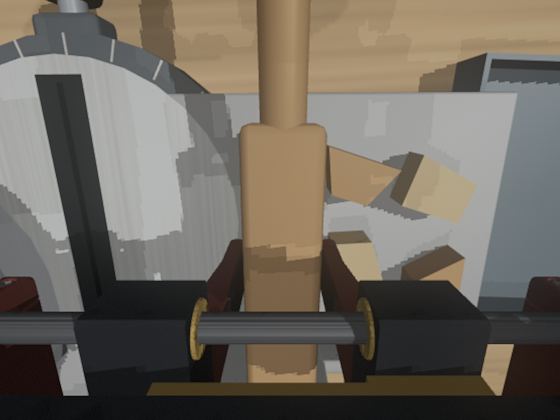

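View pics/s3.png

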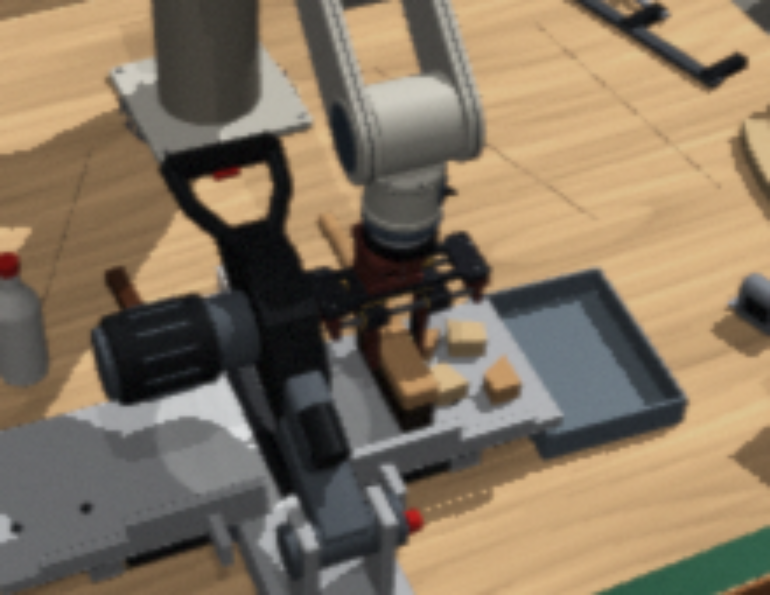

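Brush is down on the wing behind all four offcuts, with no contact force. Sweeping outward at 0.1 m/s.

```bash
python3 -m crank '[[255,[0.0005,0.01,0],[0,0,0]],[255,[0.001,0.02,0],[0,0,0]],[255,[0.0015,0.03,0],[0,0,0]],[255,[0.002,0.04,0],[0,0,0]],[255,[0.0025,0.05,0],[0,0,0]]]'
python3 -m crank '[[255,[0.0005,0.01,0],[0,0,0]],[255,[0.001,0.02,0],[0,0,0]],[255,[0.0015,0.03,0],[0,0,0]],[255,[0.002,0.04,0],[0,0,0]],[255,[0.0025,0.05,0],[0,0,0]]]'
python3 - <<'E'
from h import *
P,s,d=wrist("pics/w4.png");print(s["tcp_pos"],s["contact_force"],s["eef_rot"])
E
```

```text
t: 7.5
tcp_pos: [0.6311, 0.025, 0.1199]
eef_rot: [0.025, 1.0, -0.0, 0.0]
contact_force: [-1.2, -0.8, -1.8]
grip_width: 0.457
t: 8.0
tcp_pos: [0.6335, 0.0747, 0.1197]
eef_rot: [0.025, 1.0, 0.0, -0.0]
contact_force: [0.5, -0.0, -1.3]
grip_width: 0.456
[0.63345884 0.07472137 0.11965061] [ 0.49213592 -0.02638209 -1.26550924] [ 2.50873148e-02  9.99685263e-01  1.76453396e-05 -3.96224813e-05]
```

View pics/w4.png

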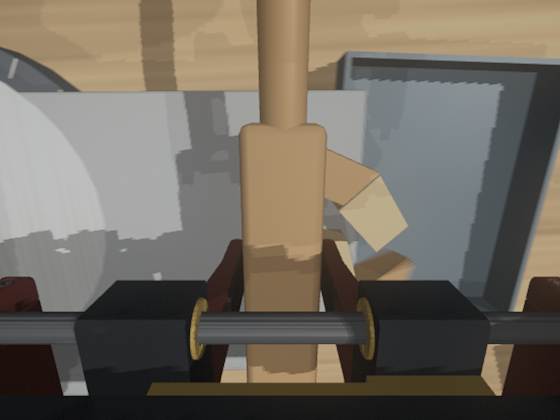

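The pieces are bunched in front of the brush at the wing edge (column about 365), and the front two already overhang. I continue over the edge.

```bash
python3 -m crank '[[255,[0.0005,0.008,0],[0,0,0]],[255,[0.001,0.016,0],[0,0,0]],[255,[0.0015,0.026,0],[0,0,0]],[255,[0.002,0.036,0],[0,0,0]],[255,[0.0025,0.046,0],[0,0,0]]]'
python3 -m crank '[[255,[0.0005,0.01,0],[0,0,0]],[255,[0.001,0.02,0],[0,0,0]],[255,[0.0015,0.03,0],[0,0,0]],[255,[0.002,0.038,0],[0,0,0]],[255,[0.0025,0.046,0],[0,0,0]]]'
python3 - <<'E'
from h import *
P,s,d=wrist("pics/w5.png");print(s["tcp_pos"],s["contact_force"],s["eef_rot"])
E
```

```text
t: 8.55
tcp_pos: [0.636, 0.1208, 0.1197]
eef_rot: [0.025, 1.0, 0.0, 0.0]
contact_force: [-0.1, 0.8, -2.2]
grip_width: 0.454
t: 9.05
tcp_pos: [0.6385, 0.1666, 0.1196]
eef_rot: [0.025, 1.0, -0.0, -0.0]
contact_force: [1.1, -0.5, -1.9]
grip_width: 0.455
[0.63846828 0.16660197 0.11964396] [ 1.08759946 -0.48890802 -1.90076624] [ 2.50140225e-02  9.99687100e-01 -1.98577228e-05 -1.55028943e-05]
```

View pics/w5.png

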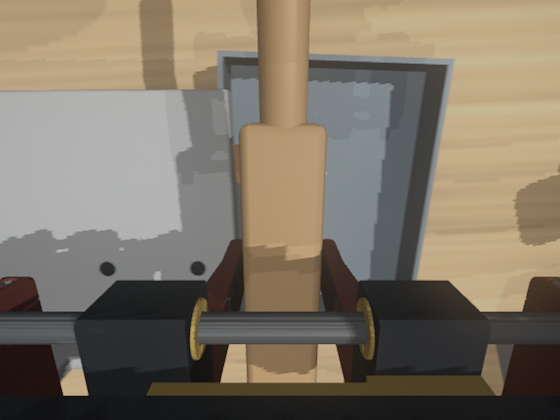

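Wing is clear and the pieces are under the brush. I lift and move off along +y to look into the tray.

```bash
python3 -m crank '[[255,[0,0,0.03],[0,0,0]],[255,[0,0,0.07],[0,0,0]],[255,[0,0.03,0.1],[0,0,0]],[255,[0,0.07,0.1],[0,0,0]],[255,[0,0.11,0.1],[0,0,0]]]'
python3 - <<'E'
from h import *
P,s,d=wrist("pics/w6.png");print(s["tcp_pos"],s["contact_force"],s["eef_rot"])
o=np.array([.617,-.169]);y=-.05;R=np.array([[np.cos(y),np.sin(y)],[-np.sin(y),np.cos(y)]])
S=P.copy();S[...,:2]=(P[...,:2]-o)@R.T
m=(S[...,2]>.013)&(S[...,2]<.1)&(S[...,1]>.3)&(S[...,1]<.44)&(abs(S[...,0]+.008)<.1)
n,L,st,ce=cv2.connectedComponentsWithStats(m.astype(np.uint8))
for i in range(1,n):
    if st[i,4]>60: q=S[L==i];print(st[i],q.mean(0).round(3),q.min(0).round(3),q.max(0).round(3))
E
```

```text
t: 9.6
tcp_pos: [0.6393, 0.2768, 0.2216]
eef_rot: [0.026, 1.0, 0.001, 0.001]
contact_force: [0.6, 0.3, -2.6]
grip_width: 0.454
[0.63927153 0.27681372 0.22164174] [ 0.63026163  0.27371022 -2.6496533 ] [2.58942417e-02 9.99663545e-01 5.99893102e-04 1.38783304e-03]
[ 141  141   78   76 2898] [-0.018  0.333  0.038] [-0.054  0.3    0.013] [0.04  0.371 0.068]
[191 221  32  37 756] [0.073 0.352 0.026] [0.047 0.332 0.013] [0.092 0.37  0.029]
```

View pics/w6.png

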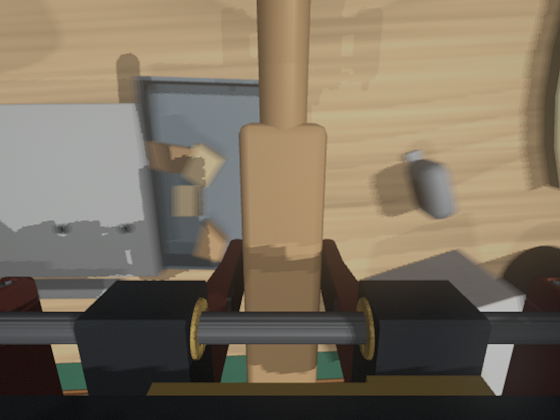

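All four pieces are in the tray (about (170,155), (203,162), (186,200), (210,242)). I move away toward the brush's old spot and look again with an unobstructed camera.

```bash
python3 -m crank '[[255,[-0.03,0.02,0],[0,0,-4]],[255,[-0.06,0.04,0],[0,0,-8]],[255,[-0.09,0.06,0],[0,0,-12]],[255,[-0.12,0.085,0],[0,0,-16.5]],[255,[-0.15,0.105,-0.02],[0,0,-16.5]]]'
python3 -m crank '[[255,[0,0,-0.04],[0,0,0]],[255,[0,0,-0.08],[0,0,0]],[255,[0,0,-0.11],[0,0,0]],[255,[0,0,-0.13],[0,0,0]],[255,[0,0,-0.142],[0,0,0]]]'
python3 - <<'E'
from h import *
P,s,d=wrist("pics/w7.png");print(s["tcp_pos"],s["contact_force"],s["eef_rot"])
from rig import cams
d=cams.get_image("top");cv2.imwrite("pics/t7.png",cv2.resize(d["frame"][130:270,150:340],None,fx=4,fy=4)[:,:,::-1])
d=cams.get_image("scene");cv2.imwrite("pics/s7.png",cv2.resize(d["frame"][180:300,270:420],None,fx=5,fy=5)[:,:,::-1])
P=cloud(d)
o=np.array([.617,-.169]);y=-.05;R=np.array([[np.cos(y),np.sin(y)],[-np.sin(y),np.cos(y)]])
S=P.copy();S[...,:2]=(P[...,:2]-o)@R.T
m=(S[...,2]>.013)&(S[...,2]<.1)&(S[...,1]>.303)&(S[...,1]<.44)&(abs(S[...,0]+.008)<.1)
q=S[m];print(q.max(0),np.percentile(q[:,2],[50,90,98]))
E
```

```text
t: 10.15
tcp_pos: [0.4888, 0.3828, 0.2021]
eef_rot: [0.169, 0.986, 0.002, 0.002]
contact_force: [0.2, 1.5, -2.5]
grip_width: 0.458
t: 10.65
tcp_pos: [0.4875, 0.3801, 0.0556]
eef_rot: [0.168, 0.986, -0.001, -0.001]
contact_force: [-0.6, 0.3, -2.7]
grip_width: 0.454
[0.48754943 0.38008606 0.05563436] [-0.60620407  0.26594672 -2.68389451] [ 1.68240307e-01  9.85744984e-01 -1.05748900e-03 -9.53036124e-04]
[0.09108029 0.43992118 0.06809351] [0.03065597 0.05710339 0.06466683]
```

View pics/s7.png

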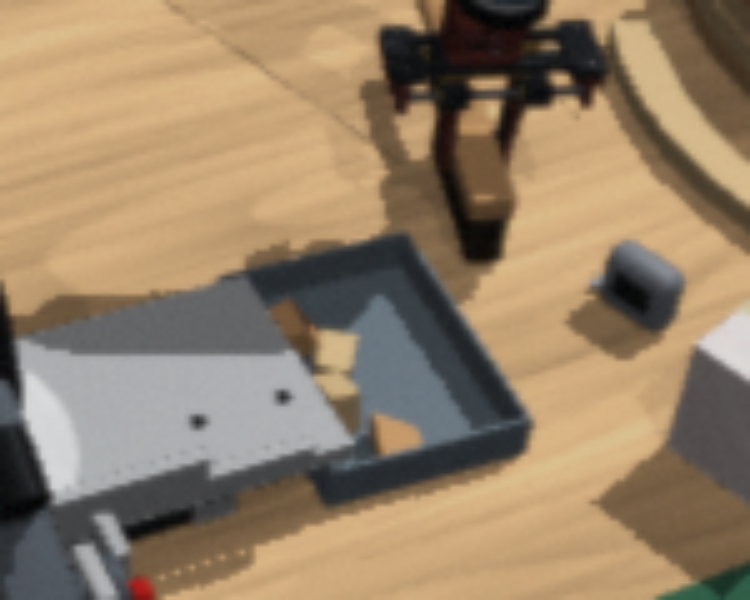

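View pics/t7.png

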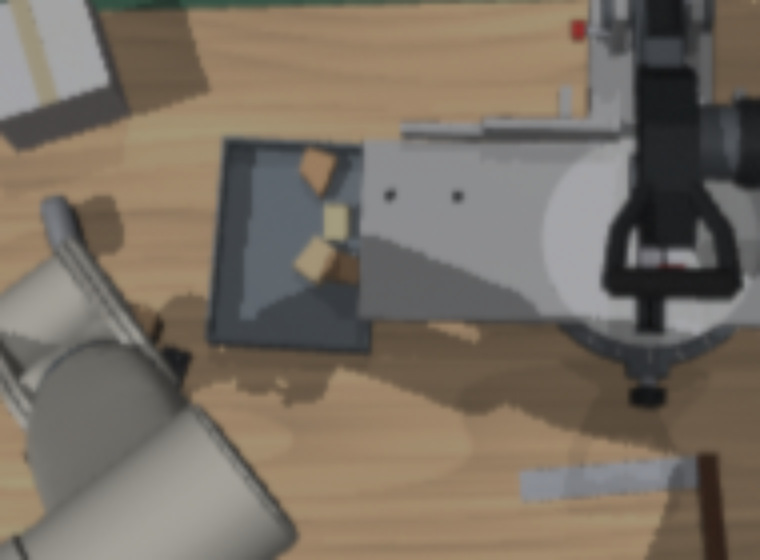

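The scene picture shows all four pieces in the tray; one brown one is close to the wing end (at (292,325)). I check its height and confirm the brush placement.

Run:
```python
from h import *
from rig import cams
o=np.array([.617,-.169]);y=-.05;R=np.array([[np.cos(y),np.sin(y)],[-np.sin(y),np.cos(y)]])
for n in ["scene","top"]:
    d=cams.get_image(n);P=cloud(d);S=P.copy();S[...,:2]=(P[...,:2]-o)@R.T
    hsv=cv2.cvtColor(d["frame"],cv2.COLOR_RGB2HSV)
    wood=(hsv[...,0]<25)&(hsv[...,1]>60)
    m=wood&(S[...,2]>.008)&(S[...,1]>.27)&(S[...,1]<.445)&(abs(S[...,0]+.008)<.105)
    k,L,st,ce=cv2.connectedComponentsWithStats(m.astype(np.uint8))
    for i in range(1,k):
        if st[i,4]>10: q=S[L==i];print(n,st[i],q.mean(0).round(3),q.min(0).round(3),q.max(0).round(3))
    if n=="scene":
        for r in range(st[1:,1].min(),st[1:,1].min()+40,2): print(r,[int(1000*v) if w else 0 for v,w in zip(S[r,320:360,2],wood[r,320:360])])
```

```text
scene [324 240  18  26 183] [-0.009  0.329  0.038] [-0.057  0.296  0.008] [0.047 0.365 0.069]
scene [344 263  10   8  59] [0.073 0.349 0.026] [0.047 0.33  0.009] [0.092 0.367 0.035]
228 [2, 3, -1, -6, 4, -1, -3, -2, -4, -2, 0, 0, 1, 2, 4, -2, 0, 0, -2, -1, 1, 40, 0, 0, 0, 0, 0, 0, 0, 0, 0, 0, 0, 0, 0, -4, -9, 0, -2, -10]
230 [3, -5, -2, 2, 0, 0, -2, 0, 3, 3, 2, 0, -2, 0, 0, 0, 0, 0, 0, 0, 0, 0, 0, 0, 0, 0, 0, 0, 0, 0, 0, 0, 0, 0, 0, -4, 1, -1, 0, 6]
232 [2, -2, 0, -6, 1, 0, 0, 0, 0, 0, 0, 0, 0, 0, 0, 0, 0, 0, 0, 0, 0, 0, 0, 0, 0, 0, 0, 0, 0, 0, 0, 0, 0, 0, 0, 0, 0, 7, -1, 0]
234 [0, 0, 0, 0, 0, 0, 0, 0, 0, 0, 0, 0, 0, 0, 0, 0, 0, 0, 0, 0, 0, 0, 0, 0, 0, 0, 0, 0, 0, 0, 0, 0, 0, 0, 0, 0, 0, -2, -3, -1]
236 [0, 0, 0, 0, 0, 0, 0, 0, 0, 0, 0, 0, 0, 0, 0, 0, 0, 0, 0, 0, 0, 0, 0, 0, 0, 0, 0, 0, 0, 0, 0, 0, 0, 0, 0, 0, 0, 0, 0, 3]
238 [0, 0, 0, 0, 0, 0, 0, 0, 0, 0, 0, 0, 0, 0, 0, 0, 0, 0, 0, 0, 0, 0, 0, 0, 0, 0, 0, 0, 0, 0, 0, 0, 0, 0, 0, 0, 0, 0, 0, 0]
240 [0, 0, 0, 0, 0, 0, 58, 68, 69, 0, 0, 0, 0, 0, 0, 0, 0, 0, 0, 0, 0, 0, 0, 0, 0, 0, 0, 0, 0, 0, 0, 0, 0, 0, 0, 0, 0, 0, 0, 0]
242 [0, 0, 0
[... 1199 characters left out ...]
, 0, 0, 0, 0, 0, 0, 0, 0, 0, 0, 0, 0, 0, 0, 33, 32, 32, 27, 30, 31, 0, 0, 0, 0, 0, 0, 0, 0, 0, 0, 0, 0, 0, 0, 0, 0, 0, 0]
262 [0, 0, 0, 0, 0, 0, 0, 0, 0, 0, 0, 0, 0, 0, 0, 0, 0, 26, 23, 26, 20, 0, 0, 0, 0, 0, 0, 0, 0, 0, 0, 0, 0, 0, 0, 0, 0, 0, 0, 0]
264 [0, 0, 0, 0, 0, 0, 0, 0, 0, 0, 0, 0, 0, 0, 0, 0, 0, 0, 0, 22, 11, 0, 0, 0, 14, 28, 24, 35, 27, 27, 31, 0, 0, 0, 0, 0, 0, 0, 0, 0]
266 [0, 0, 0, 0, 0, 0, 0, 0, 0, 0, 0, 0, 0, 0, 0, 0, 0, 0, 0, 0, 0, 0, 0, 0, 12, 31, 30, 24, 30, 32, 25, 31, 24, 26, 0, 0, 0, 0, 0, 0]
top [225 167   9  12  68] [0.074 0.351 0.027] [0.049 0.333 0.012] [0.096 0.368 0.046]
top [224 190  16  11 115] [-0.031  0.333  0.041] [-0.055  0.301  0.012] [-0.004  0.367  0.07 ]
```

The brown piece near the wing end seems to stand tilted against the wing (top about 68 mm), so its middle may sit near the 50 mm limit. I look closer, still holding the brush.

```bash
python3 -m crank '[[255,[0,0,0.04],[0,0,0]],[255,[0,0,0.08],[0,0,0]],[255,[0.02,-0.02,0.12],[0,0,5]],[255,[0.05,-0.05,0.13],[0,0,11]],[255,[0.085,-0.08,0.13],[0,0,16.5]]]'
python3 -m crank '[[255,[0.02,-0.02,0],[0,0,0]],[255,[0.02,-0.02,-0.01],[0,0,0]],[255,[0.02,-0.02,-0.02],[0,0,0]],[255,[0.02,-0.02,-0.02],[0,0,0]],[255,[0.02,-0.02,-0.02],[0,0,0]]]'
python3 - <<'E'
from h import *
P,s,d=wrist();print(s["tcp_pos"])
np.savez("w8.npz",P=P,f=d["frame"])
f=d["frame"][60:300,60:290];cv2.imwrite("pics/w8.png",cv2.resize(f,None,fx=2.5,fy=2.5,interpolation=cv2.INTER_CUBIC)[:,:,::-1])
E
```

```text
t: 11.4
tcp_pos: [0.5757, 0.3015, 0.193]
eef_rot: [0.022, 1.0, 0.002, 0.003]
contact_force: [0.9, 0.7, -2.6]
grip_width: 0.452
t: 11.9
tcp_pos: [0.5923, 0.2817, 0.1673]
eef_rot: [0.024, 1.0, -0.0, -0.001]
contact_force: [0.2, 0.3, -2.9]
grip_width: 0.454
[0.59230742 0.28168967 0.16733272]
```

View pics/w8.png

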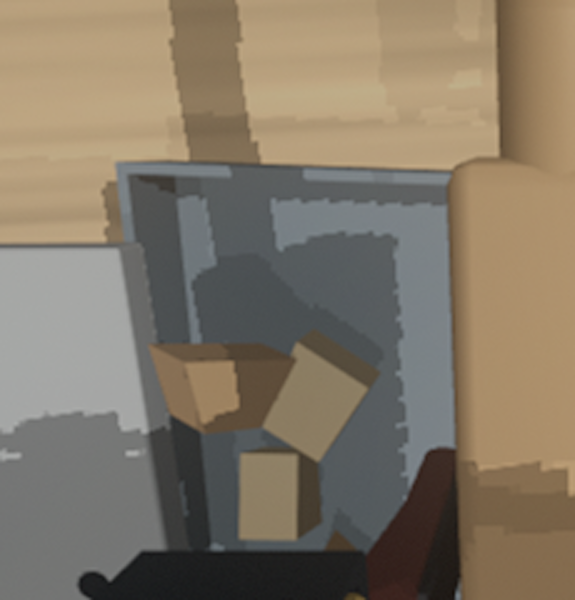

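Run:
```python
from h import *
z=np.load("w8.npz");P=z["P"];f=z["f"]
o=np.array([.617,-.169]);y=-.05;R=np.array([[np.cos(y),np.sin(y)],[-np.sin(y),np.cos(y)]])
S=P.copy();S[...,:2]=(P[...,:2]-o)@R.T
for (u,v) in [(152,348),(170,345),(200,347),(240,345),(290,350),(206,430),(165,375),(180,400),(195,400),(230,390),(215,365),(262,428),(270,375),(290,400),(330,395),(270,490)]:
    r=int(60+v/2.5);c=int(60+u/2.5);print((u,v),S[r,c].round(4))
```

```text
(152, 348) [-0.0522  0.2999  0.0546]
(170, 345) [-0.0524  0.3059  0.0517]
(200, 347) [-0.0502  0.3129  0.0431]
(240, 345) [-0.0469  0.3227  0.0301]
(290, 350) [-0.0442  0.3416  0.0274]
(206, 430) [-0.0224  0.3192  0.061 ]
(165, 375) [-0.0421  0.3047  0.0561]
(180, 400) [-0.033   0.3098  0.0577]
(195, 400) [-0.0346  0.3177  0.0626]
(230, 390) [-0.0347  0.3257  0.0509]
(215, 365) [-0.0466  0.3247  0.0584]
(262, 428) [-0.0017  0.316   0.0029]
(270, 375) [-0.0367  0.3363  0.0376]
(290, 400) [-0.0227  0.3393  0.0267]
(330, 395) [-0.0252  0.3562  0.0276]
(270, 490) [0.0148 0.3295 0.0332]
```

The ridge of the leaning piece is at z 0.062 with its faces sloping down from there. Its middle is therefore at z ≈ 0.036–0.043 and about 0.055 inside the tray's y, which is within limits and at rest. I leave it and set the brush down at its old place.

```bash
python3 -m crank '[[255,[-0.02,0.02,0.02],[0,0,-4]],[255,[-0.045,0.04,0.03],[0,0,-8]],[255,[-0.07,0.065,0.02],[0,0,-12]],[255,[-0.09,0.085,0],[0,0,-16.5]],[255,[-0.105,0.1,-0.03],[0,0,-16.5]]]'
python3 -m crank '[[255,[0,0,-0.04],[0,0,0]],[255,[0,0,-0.065],[0,0,0]],[255,[0,0,-0.075],[0,0,0]],[255,[0,0,-0.08],[0,0,0]],[255,[0,0,-0.083],[0,0,0]]]'
python3 -m crank '[[255,[0,0,-0.001],[0,0,0]],[255,[0,0,-0.002],[0,0,0]],[255,[0,0,-0.002],[0,0,0]],[255,[0,0,-0.002],[0,0,0]],[255,[0,0,-0.002],[0,0,0]]]'
```

```text
t: 12.45
tcp_pos: [0.4879, 0.3837, 0.1395]
eef_rot: [0.168, 0.986, 0.002, 0.002]
contact_force: [0.2, 0.1, -1.7]
grip_width: 0.458
t: 12.95
tcp_pos: [0.4891, 0.3815, 0.0555]
eef_rot: [0.168, 0.986, 0.001, 0.001]
contact_force: [0.4, -0.4, -2.0]
grip_width: 0.458
t: 13.45
tcp_pos: [0.4886, 0.3809, 0.0531]
eef_rot: [0.168, 0.986, 0.0, 0.0]
contact_force: [0.5, -0.7, -2.1]
grip_width: 0.455
```

```bash
python3 -m crank '[[255,[0,0,-0.001],[0,0,0]],[255,[0,0,-0.002],[0,0,0]],[255,[0,0,-0.002],[0,0,0]],[255,[0,0,-0.002],[0,0,0]]]'
python3 -m crank '[[0,[0,0,0],[0,0,0]],[0,[0,0,0],[0,0,0]],[0,[0,0,0],[0,0,0]],[0,[0,0,0],[0,0,0]],[0,[0,0,0],[0,0,0]]]'
python3 -m crank '[[0,[0,0,0],[0,0,0]],[0,[0,0,0.02],[0,0,0]],[0,[0,0,0.05],[0,0,0]],[0,[0,0,0.09],[0,0,0]],[0,[0,0,0.13],[0,0,0]]]'
python3 -m crank '[[0,[0,0,0.04],[0,0,0]],[0,[0,0,0.08],[0,0,0]],[0,[0,0,0.12],[0,0,0]],[0,[0,0,0.16],[0,0,0]],[0,[0,0,0.2],[0,0,0]]]'
python3 - <<'E'
from h import *
P,s,d=wrist("pics/w9.png");print(s["tcp_pos"],s["joint_pos"].round(3))
E
```

```text
t: 13.85
tcp_pos: [0.4887, 0.381, 0.0511]
eef_rot: [0.168, 0.986, 0.0, 0.0]
contact_force: [-1.1, -0.5, 4.3]
grip_width: 0.457
t: 14.35
tcp_pos: [0.4884, 0.3808, 0.0506]
eef_rot: [0.168, 0.986, -0.0, -0.0]
contact_force: [-0.0, 0.1, 0.2]
grip_width: 0.872
t: 14.85
tcp_pos: [0.488, 0.3806, 0.1816]
eef_rot: [0.168, 0.986, -0.0, -0.0]
contact_force: [0.2, 0.7, 0.7]
grip_width: 1.001
t: 15.35
tcp_pos: [0.4881, 0.3806, 0.3825]
eef_rot: [0.168, 0.986, 0.0, 0.0]
contact_force: [0.9, 0.8, -0.1]
grip_width: 1.001
[0.48814807 0.38060544 0.38245623] [ 0.643  0.279  1.469 -0.     1.394 -0.59 ]
```

View pics/w9.png

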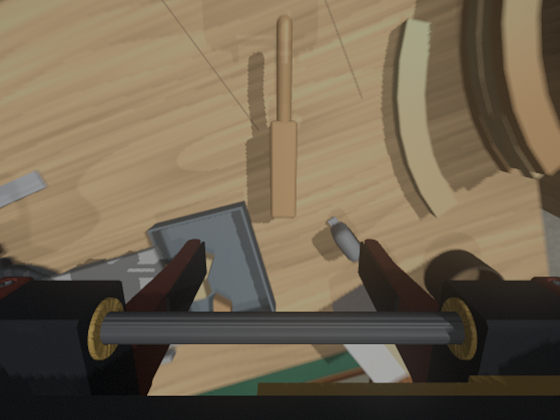

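The wrist view shows the brush standing free at (283,170), clear of the tray. I go to above the hand grip, turn the jaws along saw x and partly close for clearance.

```bash
python3 -m crank '[[60,[0,-0.03,0.03],[0,0,-8]],[60,[0,-0.06,0.06],[0,0,-16]],[60,[0,-0.105,0.06],[0,0,-24]],[60,[0.005,-0.15,0.06],[0,0,-32]],[60,[0.005,-0.195,0.06],[0,0,-40]]]'
python3 -m crank '[[60,[0.003,-0.045,0],[0,0,-8]],[60,[0.006,-0.09,0],[0,0,-16]],[60,[0.009,-0.135,0],[0,0,-24]],[60,[0.012,-0.18,0],[0,0,-32]],[60,[0.015,-0.22,0],[0,0,-33.5]]]'
python3 -m crank '[[60,[0,-0.04,0],[0,0,0]],[60,[0,-0.08,0],[0,0,0]],[60,[0,-0.12,0],[0,0,0]],[60,[0.001,-0.13,0],[0,0,0]],[60,[0.001,-0.13,0],[0,0,0]]]'
python3 - <<'E'
from h import *
P,s,d=wrist("pics/w10.png");print(s["tcp_pos"],s["joint_pos"].round(3),s["grip_width"])
from scipy.spatial.transform import Rotation as Ro
print(Ro.from_quat(s["eef_rot"]).as_matrix().round(3))
o=np.array([.617,-.169]);y=-.05;R=np.array([[np.cos(y),np.sin(y)],[-np.sin(y),np.cos(y)]])
S=P.copy();S[...,:2]=(P[...,:2]-o)@R.T
q=S[(S[...,2]>.3)&(S[...,2]<.375)&(abs(S[...,1])<.03)&(S[...,0]<-.07)]
if len(q): print(len(q),np.percentile(q,[1,50,99],axis=0).round(4))
E
```

```text
t: 15.9
tcp_pos: [0.4934, 0.1843, 0.4407]
eef_rot: [0.498, 0.867, 0.0, 0.0]
contact_force: [0.9, 0.0, 0.3]
grip_width: 0.764
t: 16.4
tcp_pos: [0.5081, -0.0362, 0.4406]
eef_rot: [0.726, 0.687, 0.0, 0.0]
contact_force: [0.1, 0.3, -0.5]
grip_width: 0.764
t: 16.9
tcp_pos: [0.5093, -0.1652, 0.4402]
eef_rot: [0.726, 0.688, -0.0, -0.0]
contact_force: [-0.5, -0.3, 0.6]
grip_width: 0.768
[ 0.50928623 -0.16515703  0.4402405 ] [-0.336  0.107  1.558  0.     1.478 -0.283] 0.7678317017624993
[[ 0.053  0.999 -0.   ]
 [ 0.999 -0.053  0.   ]
 [ 0.    -0.001 -1.   ]]
2432 [[-0.1214 -0.0293  0.3357]
 [-0.1066  0.0012  0.3547]
 [-0.0888  0.0294  0.3579]]
```

View pics/w10.png

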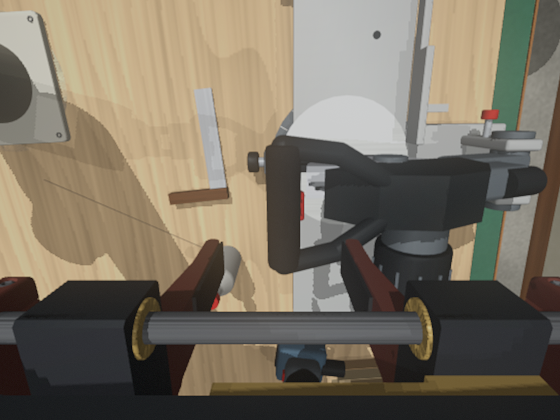

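The grip bar is at (283,205), with a red trigger just behind its middle at (302,205). I take the bar about 24 mm to the left of the trigger and descend.

```bash
python3 -m crank '[[60,[0.003,0.026,0],[0,0,0]],[60,[0.003,0.026,-0.03],[0,0,0]],[60,[0.003,0.026,-0.06],[0,0,0]],[60,[0.003,0.026,-0.09],[0,0,0]],[60,[0.003,0.026,-0.11],[0,0,0]]]'
python3 -m crank '[[60,[0,0,-0.006],[0,0,0]],[60,[0,0,-0.006],[0,0,0]]]'
python3 - <<'E'
from h import *
P,s,d=wrist("pics/w11.png");print(s["tcp_pos"],s["contact_force"])
from rig import cams
d=cams.get_image("scene");cv2.imwrite("pics/s11.png",cv2.resize(d["frame"][130:320,170:400],None,fx=3.3,fy=3.1)[:,:,::-1])
E
```

```text
t: 17.45
tcp_pos: [0.5117, -0.1372, 0.3299]
eef_rot: [0.724, 0.69, -0.001, 0.0]
contact_force: [-8.4, -8.6, 15.1]
grip_width: 0.763
t: 17.65
tcp_pos: [0.5125, -0.1383, 0.3252]
eef_rot: [0.724, 0.69, -0.001, 0.002]
contact_force: [-2.5, -8.3, 9.7]
grip_width: 0.764
[ 0.51253367 -0.13830861  0.32519797] [-2.46264776 -8.32332918  9.71361243]
```

View pics/w11.png

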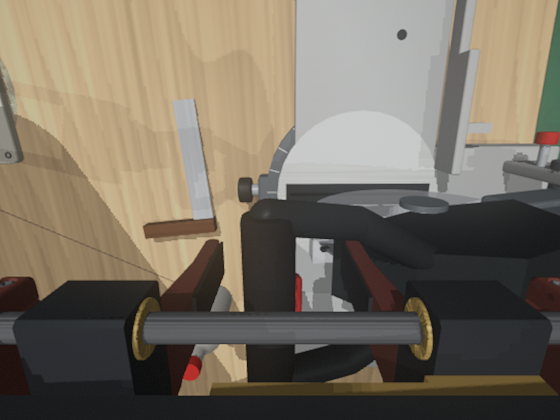

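View pics/s11.png

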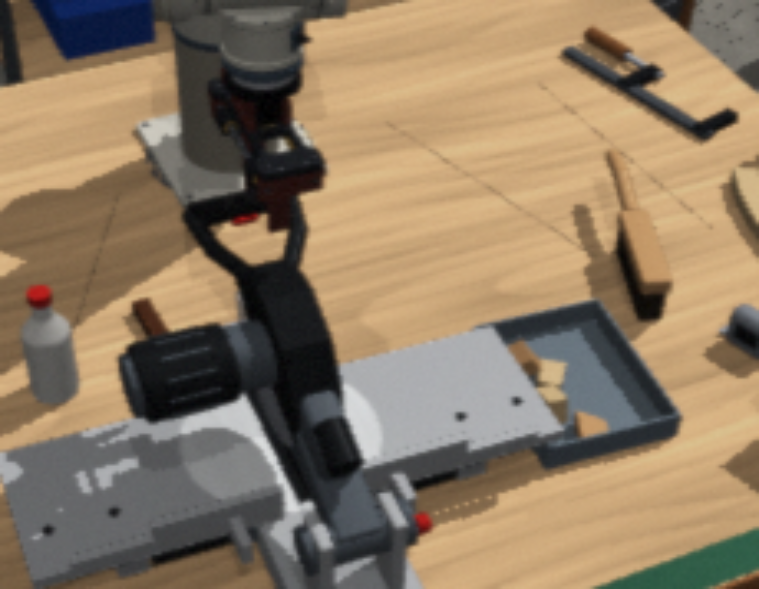

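The rear finger touches the left arm (about 13 N), because the arms converge behind the bar. I back up and go to the middle of the bar.

```bash
python3 -m crank '[[60,[0,0,0.03],[0,0,0]],[60,[0,0,0.06],[0,0,0]],[60,[0,0,0.06],[0,0,0]],[60,[0,-0.026,0.06],[0,0,0]],[60,[0,-0.026,0.06],[0,0,0]]]'
python3 -m crank '[[60,[0,0,-0.02],[0,0,0]],[60,[0,0,-0.035],[0,0,0]],[60,[0,0,-0.05],[0,0,0]],[60,[0,0,-0.06],[0,0,0]],[60,[0,0,-0.06],[0,0,0]]]'
python3 - <<'E'
from h import *
P,s,d=wrist("pics/w12.png");print(s["tcp_pos"],s["contact_force"],s["eef_rot"])
o=np.array([.617,-.169]);y=-.05;R=np.array([[np.cos(y),np.sin(y)],[-np.sin(y),np.cos(y)]])
S=P.copy();S[...,:2]=(P[...,:2]-o)@R.T
q=S[(S[...,2]>.3)&(S[...,2]<.375)&(abs(S[...,1])<.05)&(S[...,0]<-.07)]
if len(q): print(len(q),np.percentile(q,[1,50,99],axis=0).round(4))
E
```

```text
t: 18.25
tcp_pos: [0.5124, -0.164, 0.3841]
eef_rot: [0.724, 0.689, -0.0, -0.0]
contact_force: [-0.2, 0.3, -0.6]
grip_width: 0.764
t: 18.75
tcp_pos: [0.5116, -0.1628, 0.3229]
eef_rot: [0.724, 0.689, -0.001, -0.002]
contact_force: [0.6, 0.4, -0.9]
grip_width: 0.768
[ 0.51156442 -0.1628198   0.32287246] [ 0.62873302  0.44025656 -0.91894537] [ 7.24335388e-01  6.89445667e-01 -6.68076841e-04 -1.57191354e-03]
14321 [[-0.1477 -0.049   0.326 ]
 [-0.1049  0.0107  0.3544]
 [-0.0705  0.0494  0.373 ]]
```

View pics/w12.png

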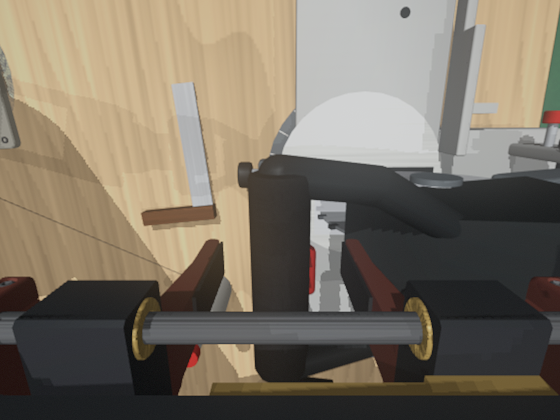

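Now free of contact, with the bar between the fingers at (280,260). Closing.

```bash
python3 -m crank '[[255,[0,0,0],[0,0,0]],[255,[0,0,0],[0,0,0]],[255,[0,0,0],[0,0,0]],[255,[0,0,0],[0,0,0]],[255,[0,0,0],[0,0,0]]]'
python3 -m crank '[[255,[0,0,0],[0,0,0]],[255,[0,0,0],[0,0,0]],[255,[0,0,0],[0,0,0]]]'
python3 - <<'E'
import numpy as np
# planned arc (world shift of TCP + rotvec), head angle a 0..0.36 about saw -y, pivot saw (.22,.150)
yaw=-.05;c,s=np.cos(yaw),np.sin(yaw)
g0=np.array([-.108,.343]);piv=np.array([.22,.150])
r=g0-piv;L=np.array([0,-.019])
for a in np.arange(0,.385,.03):
    # rot by -a about +y: x'=x cos a - z sin a ; z' = x sin a + z cos a
    def rot(v): return np.array([v[0]*np.cos(a)-v[1]*np.sin(a), v[0]*np.sin(a)+v[1]*np.cos(a)])
    g=piv+rot(r);t=g+rot(L);d=t-(g0+L)
    print(round(a,3),"grip z",g[1].round(3),"d world",(d[0]*c).round(4),(d[0]*s).round(4),d[1].round(4),"turn deg",np.round(np.degrees(a)*np.array([s,-c,0]),2))
E
```

```text
t: 19.3
tcp_pos: [0.5107, -0.1641, 0.3248]
eef_rot: [0.725, 0.689, -0.001, -0.002]
contact_force: [-16.8, -0.2, 11.6]
grip_width: 0.352
t: 19.6
tcp_pos: [0.5102, -0.1641, 0.3248]
eef_rot: [0.725, 0.689, -0.002, -0.002]
contact_force: [-9.5, 0.5, 6.3]
grip_width: 0.334
0.0 grip z 0.343 d world -0.0 0.0 0.0 turn deg [-0. -0.  0.]
0.03 grip z 0.333 d world -0.0051 0.0003 -0.0099 turn deg [-0.09 -1.72  0.  ]
0.06 grip z 0.323 d world -0.0098 0.0005 -0.02 turn deg [-0.17 -3.43  0.  ]
0.09 grip z 0.313 d world -0.0143 0.0007 -0.0302 turn deg [-0.26 -5.15  0.  ]
0.12 grip z 0.302 d world -0.0184 0.0009 -0.0405 turn deg [-0.34 -6.87  0.  ]
0.15 grip z 0.292 d world -0.0223 0.0011 -0.051 turn deg [-0.43 -8.58  0.  ]
0.18 grip z 0.281 d world -0.0258 0.0013 -0.0615 turn deg [ -0.52 -10.3    0.  ]
0.21 grip z 0.27 d world -0.029 0.0015 -0.0722 turn deg [ -0.6  -12.02   0.  ]
0.24 grip z 0.26 d world -0.0319 0.0016 -0.083 turn deg [ -0.69 -13.73   0.  ]
0.27 grip z 0.249 d world -0.0345 0.0017 -0.0938 turn deg [ -0.77 -15.45   0.  ]
0.3 grip z 0.237 d world -0.0367 0.0018 -0.1047 turn deg [ -0.86 -17.17   0.  ]
0.33 grip z 0.226 d world -0.0386 0.0019 -0.1157 turn deg [ -0.94 -18.88   0.  ]
0.36 grip z 0.215 d world -0.0402 0.002 -0.1267 turn deg [ -1.03 -20.6    0.  ]
```

Fingers closed on the bar (29 mm). I ease down along the arc at about 0.2 rad/s.

```bash
python3 -m crank '[[255,[-0.004,0,-0.0066],[-0.06,-1.15,0]],[255,[-0.0075,0.0003,-0.0133],[-0.11,-2.29,0]],[255,[-0.0108,0.0005,-0.02],[-0.17,-3.44,0]],[255,[-0.014,0.0006,-0.0268],[-0.23,-4.58,0]],[255,[-0.017,0.0008,-0.0336],[-0.29,-5.73,0]]]'
python3 - <<'E'
from h import *
from rig import monitor
s=monitor.sense();print(s["tcp_pos"],s["contact_force"],s["moment"],s["grip_width"])
E
```

```text
t: 20.1
tcp_pos: [0.4947, -0.1634, 0.2918]
eef_rot: [0.724, 0.688, 0.034, 0.036]
contact_force: [-3.5, 0.8, 8.8]
grip_width: 0.333
[ 0.49473153 -0.16342257  0.29182996] [-3.50591701  0.79205034  8.769073  ] [0.1068738  1.08436062 0.04914014] 0.333387632175757
```

```bash
python3 -m crank '[[255,[-0.0027,0.0001,-0.0069],[-0.06,-1.15,0]],[255,[-0.0053,0.0002,-0.0139],[-0.11,-2.29,0]],[255,[-0.0078,0.0004,-0.0209],[-0.17,-3.44,0]],[255,[-0.0101,0.0005,-0.028],[-0.23,-4.58,0]],[255,[-0.0123,0.0006,-0.035],[-0.29,-5.73,0]]]'
python3 -m crank '[[255,[-0.002,0.0001,-0.0072],[-0.06,-1.15,0]],[255,[-0.0039,0.0002,-0.0144],[-0.11,-2.29,0]],[255,[-0.0057,0.0003,-0.0216],[-0.17,-3.44,0]],[255,[-0.0073,0.0004,-0.0289],[-0.23,-4.58,0]],[255,[-0.0088,0.0004,-0.0361],[-0.29,-5.73,0]]]'
python3 - <<'E'
from h import *
from rig import monitor
s=monitor.sense();print(s["tcp_pos"],s["contact_force"],s["moment"],s["grip_width"])
E
```

```text
t: 20.6
tcp_pos: [0.4823, -0.1629, 0.2567]
eef_rot: [0.721, 0.686, 0.069, 0.073]
contact_force: [-7.2, 0.6, 9.5]
grip_width: 0.331
t: 21.1
tcp_pos: [0.4734, -0.1625, 0.2204]
eef_rot: [0.716, 0.682, 0.103, 0.108]
contact_force: [-8.5, 0.8, 13.0]
grip_width: 0.329
[ 0.47338919 -0.16250932  0.22044675] [-8.46088365  0.84544677 12.95379302] [0.07268198 1.33320347 0.08723028] 0.32918125249471475
```

```bash
python3 -m crank '[[255,[-0.0008,0,-0.0044],[-0.03,-0.69,0]],[255,[-0.0016,0.0001,-0.0088],[-0.07,-1.38,0]],[255,[-0.0023,0.0001,-0.0132],[-0.1,-2.06,0]],[255,[-0.0029,0.0002,-0.0176],[-0.14,-2.75,0]],[255,[-0.0035,0.0002,-0.022],[-0.17,-3.44,0]]]'
python3 -m crank '[[255,[0,0,-0.001],[0,0,0]],[255,[0,0,-0.002],[0,0,0]],[255,[0,0,-0.003],[0,0,0]],[255,[0,0,-0.003],[0,0,0]]]'
python3 - <<'E'
from h import *
from rig import monitor,cams
s=monitor.sense();print(s["tcp_pos"],s["contact_force"],s["moment"],s["grip_width"])
d=cams.get_image("scene");cv2.imwrite("pics/s13.png",cv2.resize(d["frame"][130:320,170:400],None,fx=3.3,fy=3.1)[:,:,::-1])
P,s,w=wrist("pics/w13.png")
o=np.array([.617,-.169]);y=-.05;R=np.array([[np.cos(y),np.sin(y)],[-np.sin(y),np.cos(y)]])
for n,Q in [("w",P),("s",cloud(d)),("t",cloud(cams.get_image("top")))]:
    S=Q.copy();S[...,:2]=(Q[...,:2]-o)@R.T
    q=S[(abs(S[...,0]+.155)<.008)&(abs(abs(S[...,1])-.04)<.012)&(S[...,2]>.15)&(S[...,2]<.26)]
    if len(q): print(n,len(q),np.percentile(q[:,2],[5,50,90,99]).round(4))
E
```

```text
t: 21.6
tcp_pos: [0.4698, -0.1623, 0.1984]
eef_rot: [0.713, 0.678, 0.123, 0.13]
contact_force: [-10.8, -1.1, 14.5]
grip_width: 0.329
t: 22.0
tcp_pos: [0.47, -0.1624, 0.197]
eef_rot: [0.713, 0.678, 0.123, 0.13]
contact_force: [-23.5, 0.6, 34.9]
grip_width: 0.335
[ 0.46995732 -0.16235702  0.19695141] [-23.50936242   0.61273096  34.87431922] [-0.02168599  2.03117231  0.04215807] 0.335150982684419
w 2734 [0.2257 0.2278 0.2288 0.2295]
s 40 [0.2222 0.2274 0.2302 0.2316]
t 38 [0.219  0.2268 0.2331 0.2348]
```

View pics/s13.png

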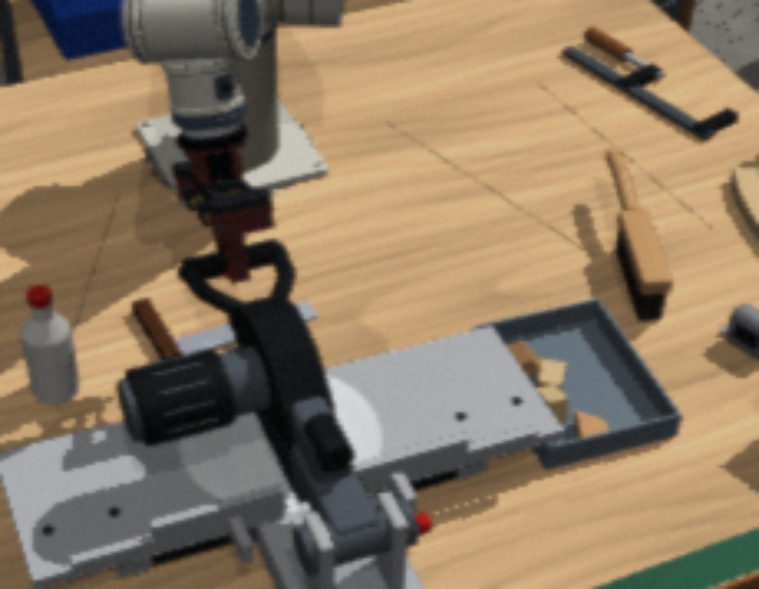

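View pics/w13.png

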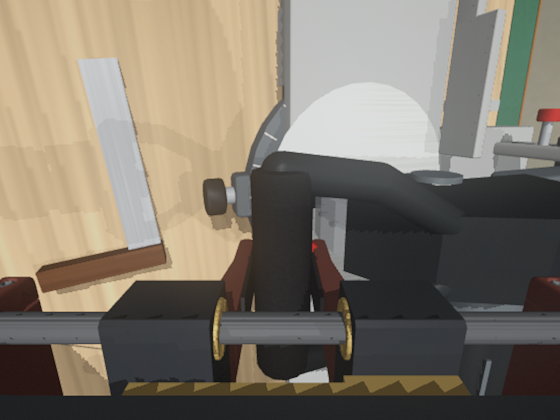

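The bar top reads about 0.229, so its middle is at about 0.214 and the head is on its stop, as the jump in force confirms. I ease the push a little and hold.

```bash
python3 -m crank '[[255,[0,0,0.0015],[0,0,0]],[255,[0,0,0.0015],[0,0,0]],[255,[0,0,0.0015],[0,0,0]],[255,[0,0,0.0015],[0,0,0]],[255,[0,0,0.0015],[0,0,0]]]'
python3 -m crank '[[255,[0,0,0],[0,0,0]],[255,[0,0,0],[0,0,0]],[255,[0,0,0],[0,0,0]],[255,[0,0,0],[0,0,0]],[255,[0,0,0],[0,0,0]]]'
python3 - <<'E'
from h import *
P,s,w=wrist()
print(s["tcp_pos"],s["contact_force"],s["grip_width"],abs(s["qvel"]).max())
o=np.array([.617,-.169]);y=-.05;R=np.array([[np.cos(y),np.sin(y)],[-np.sin(y),np.cos(y)]])
S=P.copy();S[...,:2]=(P[...,:2]-o)@R.T
q=S[(abs(S[...,0]+.155)<.008)&(abs(abs(S[...,1])-.04)<.012)&(S[...,2]>.15)&(S[...,2]<.26)]
print(np.percentile(q[:,2],[50,90,99]).round(4))
from rig import cams
d=cams.get_image("top");cv2.imwrite("pics/t14.png",cv2.resize(d["frame"][100:300,60:390],None,fx=2.4,fy=2.4)[:,:,::-1])
E
```

```text
t: 22.65
tcp_pos: [0.4699, -0.1623, 0.1973]
eef_rot: [0.713, 0.678, 0.123, 0.13]
contact_force: [-14.3, -1.2, 19.0]
grip_width: 0.334
t: 23.15
tcp_pos: [0.4699, -0.1623, 0.1973]
eef_rot: [0.713, 0.678, 0.123, 0.13]
contact_force: [-14.6, -1.8, 18.2]
grip_width: 0.335
[ 0.46994941 -0.16234781  0.19733001] [-14.5901403   -1.81815222  18.17986075] 0.3349939736175108 0.001568042714620457
[0.2281 0.2291 0.2297]
```

View pics/t14.png

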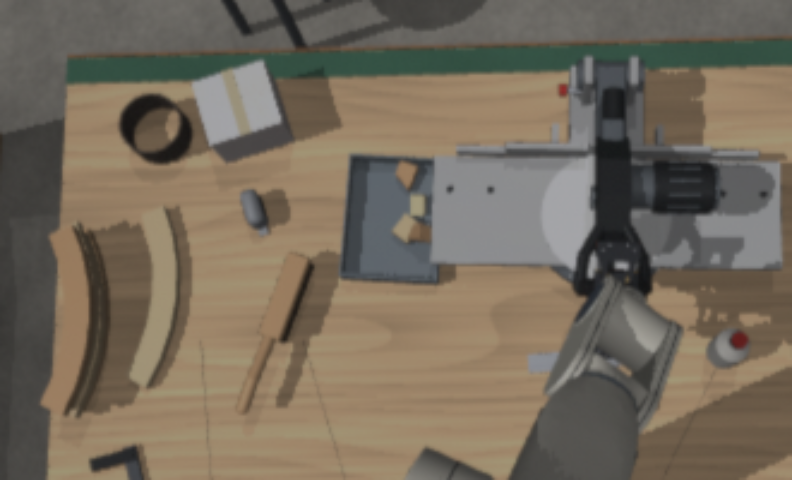

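The top view shows the offcuts in the tray (about (410,205)), the brush free at (285,300), the bystanders unmoved and the head held down.

```bash
python3 -c "
from rig import finish_job
print(finish_job())"
```

```text
the job is handed in; nothing more can be done
None
```

I swept the four offcuts off the left wing into the tray with the brush and set the brush back on the bench at its old place. I then took the head by its grip, eased it down at about 0.2 rad/s and handed in at about 23 s, still holding it on its stop.

**Last checks:**
- **Head:** the middle of the hand grip is at about 0.214–0.215 m. The fingers are closed on the bar (29 mm opening), with a steady push of about 23 N and the arm still.
- **Offcuts:** all four show in the tray. One is not flat but leans on the wing end, with its middle at about 0.04 m by my estimate, under the 0.05 m limit. I left it alone.
- **Brush and bystanders:** the brush stands free, clear of the saw and tray. In the last top view the rail, glue bottle and tape measure look unmoved. The square is partly hidden by the arm, and the sander was outside that last view, so I did not check it.

**One slip:** my first attempt at the grip touched the left grip arm with a finger, showing up to about 19 N on the force reading. I backed off and took the bar in the middle, then closed on it.

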